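# Change over the boards in the crank press

## Robot

A 6-joint arm with a two-finger parallel gripper is mounted at the origin on the work surface. World frame = base frame: x ahead of the robot, y to its left, z up, the work surface at z = 0. Lengths are in mm, angles in rad, forces in N, time in s.
With the tool pointing down it reaches from about 275 to 775 mm from the base axis. Payload 14.6 kg.
Tool frame: the origin (TCP) lies midway between the tips of the shut fingers; the grasp point (between the pads) lies 19 mm behind it; z points along the fingers, y is the line along which they close (so a half turn about z gives the same grasp; the last joint's range is limited). The gripper opens to 85 mm and grips with 20 to 120 N. Pads are 22 mm wide; open, the fingers measure 114 mm over their backs; the gripper's body (76 mm by 85 mm) begins 54 mm behind the grasp point. The pads swing forward as they close: fully open they stand 13 mm farther back than shut.
Start: joints at [-1.282, 0.263, -0.048, 1.259, 0, 1.415], TCP at [225.416, -474.148, 231.278] pointing down, gripper open.
Joint ranges: [-2.65, 2.65], [-0.89, 1.7], [-1.18, 1.37], [-2.13, 2.11], [-1.35, 1.29], [-3.14, 3.14]. Speed limits (rad/s): [1.89, 1.89, 2.57, 2.79, 3.14, 3.14].

## Interface

Orientations are given as a unit quaternion [w, x, y, z].
In Python, from rig import observe, grab_frame, get_calibration, sign_off gives the robot as it stands.
- The arm moves only by the tool move_arm, never from a script. Its argument "rows" is a list of rows, each an object with "angular": the turn, a rotation vector about the tool's x, y, z in degrees, a list of three; "slide": the shift along the tool's x, y, z in mm, a list of three; "grip": the opening, from -1 (shut) to 1 (fully open). In form: [{"angular": [ax, ay, az], "slide": [dx, dy, dz], "grip": grip}, ...]. A call has 1 to 20 rows; each row is the pose to reach, as a shift and turn from the pose commanded when the call began, along the tool's axes at that moment; what a row does not reach only later rows make up. A row lasts 1/10 s, in which the tool goes at most 50 mm and 8.59 degrees, less where a joint would pass 70% of its speed; a pose out of reach is approached as far as the arm can. A call with a gripper value outside its range is refused whole. The fingers move at their own pace and stop on an object; "newtons" is the grip in N (left out, the last holds). Time passes only in rows, so rows that repeat a pose let the fingers close. It gives the time, the measured TCP pose, the force, the opening and the grip force at its end, in the units of the state.
- observe(): the state, without advancing time (a new reading comes with each control period).
- grab_frame(name): name is "scene" or "top" or "wrist"; returns (picture, depth): 420x560x3 uint8, red, green, blue; 420x560 float32, mm along the optical axis (not along the pixel's ray), 0 where there is no reading.
- get_calibration(name): a dict with "fx", "fy", "cx", "cy" (pixels), "cam_to_world" (4x4, takes a point from camera to world coordinates); the wrist camera has in their place "mount" (4x4, takes a point from camera to tool coordinates, whose origin is the TCP and whose axes are the flange's). Camera axes: x right, y up, looking along -z (the intrinsics and any distortion apply to the point x, -y, -z); pixel columns grow to the right and rows downward; lengths in mm; the calibration is good to about 2 mm. A picture is of the moment at which its call begins: read the wrist's pose just before it. get_calibration takes no time and is no camera call.
- sign_off(): hands the job in; it is judged then, once.
The state is a dict: "time": time; "q": joint angles; "qvel": joint speeds; "effort": joint torques, N m; "eef_pos": TCP position; "ee_rot": TCP orientation; "contact_force": force on the tool from outside, world axes, zero at the start; "moment": the same for the moment, N m; "gripper_width": finger opening in mm; "grasp_force": force on a finger pad.
Only numpy, scipy, OpenCV 4.12 (cv2) and the standard library are available. Lean on these libraries where they do the work, as an engineer would, in place of code of your own. Each camera call takes 0.05 s, during which the arm holds its last target. There are 200 camera calls.

## Task

The drilled abacus boards in the press are done: turn the crank to wind the jaw back until the longer blanks fit, stand every drilled board on edge in the dark slotted rack (one to a slot), and stand every blank from the stock tray on edge in the press (one to a slot). Then wind the jaw in again until its sprung face presses firmly on the blanks and holds them all against the fence, and let go. Leave the other goods on the shelf where they are.

Things in the scene. Friction and masses are not known exactly. Their poses are not given: they have to be found in the camera images.
- press: Fixed brown bed 210 x 330 mm (x, y), 10 mm thick; origin: centre of its underside. On it, along y: dark fence (inner face y = -145 mm, top 62 mm over the shelf); 4 battens y = -145 to -67, tops 40 mm over the shelf, leaving 3 slots along y, 15.5 mm wide, centred x = -54, 0, 54, floor 10 mm over the shelf, mouths rounded; sliding jaw; grey gear head (90 x 84, 65 high) with crank.
- jaw (a joint): Slide of the jaw along +y of the press, in m, 0 to 0.057; it grows as the jaw is wound back. The gap between fence and jaw face (not pressed in) is 0.093 + jaw. The jaw is driven by the crank only: 18 mm a turn. It reaches 56 mm above the shelf.
- face (a joint): How far the sprung aluminium face plate (180 mm wide, 8 mm thick) on the front of the jaw is pushed back into the jaw, in m: 0 free, 0.009 fully in (a spring of 2 N/mm).
- face_front (a point): Middle of the front (fence side) of the jaw's sprung face plate, 34 mm above the shelf; axes as the press.
- crank (a joint): Angle of the crank in rad, 0 to 19.9 (3.17 turns), growing anticlockwise seen from above, which winds the jaw back (opens); clockwise closes. The axis is vertical. At 0 the crank arm points along +x of the press.
- crank_axis (a point): Point on the crank's axis at the height of the middle of the hand grip (112 mm above the shelf).
- crank_grip (a point): Middle of the crank's upright wooden hand grip, 55 mm from the crank's axis: a flat-sided block, 30 mm along the crank arm (its x axis), 16 mm across (its y axis), 50 mm tall, 87 to 137 mm above the shelf. It does not spin on the crank. The steel crank arm under it has its top at 87 mm.
- tray: Plywood stock tray, fixed, 210 x 152 mm, origin at the centre of its underside: three bays along its y, 18 mm wide at x = -54, 0, +54 mm, floor 10 mm and batten tops 48 mm above the shelf, ends closed (136 mm inside). The blanks stand in it.
- rack: Dark wooden rack, fixed, 210 x 122 mm, origin at the centre of its underside: three slots along its y, 15.5 mm wide, with rounded mouths, at x = -54, 0, +54 mm, floor 10 mm and batten tops 40 mm above the shelf, ends closed (106 mm inside, end walls 36 mm above the shelf). Empty at the start.
- blank0: Blank: a plain light wooden board 120 x 70 x 12 mm, 80 g, standing on its long edge in the stock tray. Origin in the middle of the bottom edge; x through the thickness, y along the length, z up the height. May be absent.
- blank1: Blank: a plain light wooden board 120 x 70 x 12 mm, 80 g, standing on its long edge in the stock tray. Origin in the middle of the bottom edge; x through the thickness, y along the length, z up the height. May be absent.
- blank2: Blank: a plain light wooden board 120 x 70 x 12 mm, 80 g, standing on its long edge in the stock tray. Origin in the middle of the bottom edge; x through the thickness, y along the length, z up the height. May be absent.
- drilled0: Drilled board: like a blank but 90 x 70 x 12 mm, 60 g, with a row of five dark holes; stands at first in an outer slot of the press. Origin in the middle of the bottom edge; x through the thickness, y along the length, z up. May be absent.
- drilled1: Drilled board: like a blank but 90 x 70 x 12 mm, 60 g, with a row of five dark holes; stands at first in an outer slot of the press. Origin in the middle of the bottom edge; x through the thickness, y along the length, z up. May be absent.
- abacus: Red and yellow wooden abacus lying flat, 162 x 110 x 22 mm; a bystander.
- bowl: Pink soapstone bowl, 124 mm across, 50 mm high; a bystander.
- mug: White enamel mug, 82 mm across, 80 mm high; a bystander.
- bead0: Chunky dark acacia bead, 38 mm across, 28 mm high, standing on its end; a bystander.
- bead1: Chunky dark acacia bead, 38 mm across, 28 mm high, standing on its end; a bystander.
- bead2: Chunky dark acacia bead, 38 mm across, 28 mm high, standing on its end; a bystander.
- tin: Steel tin, 70 mm across, 90 mm high; a bystander.
Mind the look-alikes: they are no part of the job. What is shaped like the blank2 but white or yellow is not meant.

How it is judged:
By the outcome, as a careful person would: the job done as asked, in the order asked, and still so for the second after the job is handed in, with the robot touching nothing.
Of blank0, blank1, blank2 only 2 to 3 are there at a start; the rules pass over those that are not, and their reading is None.
Of drilled0, drilled1 only 1 to 2 are there at a start; the rules pass over those that are not, and their reading is None.
At some moment in a run one of blank0, blank1, blank2, drilled0, drilled1 may be knocked a few centimetres aside while the robot is not near it.
It also fails if it takes over 210 s, if anything falls off the work surface, if the arm or the gripper's body presses on something with over 40 N, if the wrist force passes 120 N, or if a joint passes its speed limit or range.

## Working session

There is one attempt and no reset: what is moved stays moved. The work goes in short steps, Python scripts to look and compute and a tool call to move; the robot and the scene stay as the last step left them, time stands still between calls to the robot, and variables do not carry over. Pictures are saved under pics/ and viewed, at most 14 in all, crops included, and the job is handed in when it is done.

Besides the shell and the picture viewer there is one more tool, called after "Call:" by a JSON object that holds its "method" and its "body". move_arm: Moves the arm, as the interface text tells. Its arguments: {"type":"object","properties":{"rows":{"type":"array"},"newtons":{"type":"number"}},"required":["rows"]}

```bash
ls; mkdir -p pics
cat > h.py <<'E'
import numpy as np, cv2
from rig import observe, grab_frame, get_calibration, sign_off
def save(n,im): cv2.imwrite('pics/'+n, cv2.cvtColor(im,cv2.COLOR_RGB2BGR))
def cloud(name):
    s=observe(); im,d=grab_frame(name); c=get_calibration(name)
    v,u=np.mgrid[0:420,0:560]
    P=np.stack([(u-c['cx'])/c['fx']*d,-(v-c['cy'])/c['fy']*d,-d,np.ones_like(d)],-1)
    if 'mount' in c:
        from scipy.spatial.transform import Rotation as R
        T=np.eye(4);w,x,y,z=s['ee_rot'];T[:3,:3]=R.from_quat([x,y,z,w]).as_matrix();T[:3,3]=s['eef_pos']
        M=T@c['mount']
    else: M=np.array(c['cam_to_world'])
    W=(P@M.T)[...,:3]; W[d==0]=np.nan
    return im,d,W
E
python3 - <<'E'
from h import *
print(observe())
for n in('scene','top'):
    im,d,W=cloud(n); save(n+'0.png',im); np.savez('/tmp/%s.npz'%n,im=im,d=d,W=W)
    c=get_calibration(n);print({k:(np.round(v,3).tolist()) for k,v in c.items() if not isinstance(v,str)},(d>0).mean())
E
```

```text
pics
{'time': 0.0, 'q': array([-1.28229134e+00,  2.63537716e-01, -4.89541724e-02,  1.25943525e+00,
        8.18826359e-06,  1.41548542e+00]), 'qvel': array([ 5.63089378e-04, -8.42821673e-04,  1.87996975e-04,  9.20215603e-04,
       -9.96907086e-05,  5.81168940e-04]), 'effort': array([-3.74771786e-03, -6.37604713e+01,  3.84569407e+01,  1.35570325e-02,
       -1.88127765e-04,  1.44455072e-05]), 'eef_pos': array([ 225.3358899 , -473.85355508,  230.81112302]), 'ee_rot': array([-5.64423434e-04,  9.75479147e-01,  2.20091148e-01, -3.35413710e-05]), 'contact_force': array([-0.30387101,  0.27425377, -0.38516646]), 'moment': array([-0.02393141,  0.03528366, -0.02370269]), 'grasp_force': 0.0, 'gripper_width': 85.4788676584986}
{'fx': 381.528, 'fy': 381.528, 'cx': 279.618, 'cy': 204.703, 'cam_to_world': [[0.834, -0.4, 0.379, 935.849], [0.552, 0.61, -0.569, -697.319], [-0.004, 0.684, 0.73, 842.938], [0.0, 0.0, 0.0, 1.0]]} 0.9963137755102041
{'fx': 411.9, 'fy': 411.9, 'cx': 277.398, 'cy': 208.56, 'cam_to_world': [[0.01, 0.984, -0.177, 322.318], [-1.0, 0.012, 0.015, -83.899], [0.017, 0.177, 0.984, 1247.872], [0.0, 0.0, 0.0, 1.0]]} 0.9959608843537415
```

View pics/top0.png

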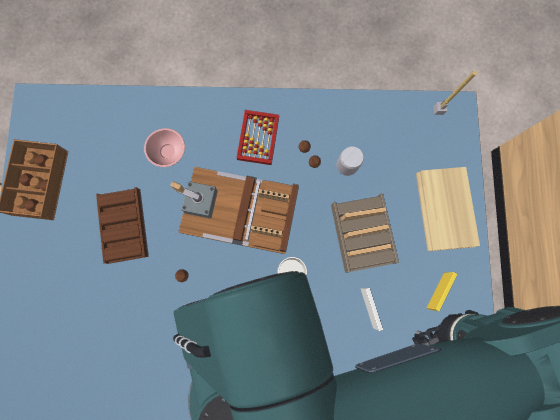

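View pics/scene0.png

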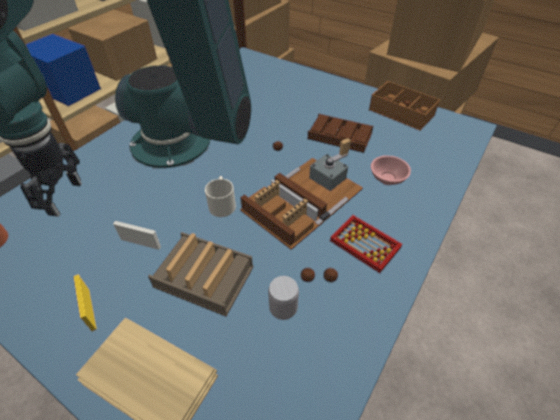

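Top view: press at about (240,208) with the head to the left, drilled boards at (275,193) and (273,228). Rack is at (122,225) and tray at (365,232) with three light boards. The white (372,310) and yellow (442,291) boards are look-alikes. The scene view agrees.

Run:
```python
from h import *
z=np.load('/tmp/top.npz');im,W=z['im'],z['W']
print('table z',np.nanmedian(W[330:400,60:150,2]))
def rect(name,u0,u1,v0,v1,zl,zh,minpts=20):
    m=np.zeros(im.shape[:2],np.uint8)
    s=W[v0:v1,u0:u1,2]; m[v0:v1,u0:u1]=((s>zl)&(s<zh))
    n,l,st,c=cv2.connectedComponentsWithStats(m,connectivity=8)
    for i in range(1,n):
        if st[i,4]<minpts: continue
        P=W[l==i]; r=cv2.minAreaRect(P[:,:2].astype(np.float32))
        b=cv2.boxPoints(r)
        e=b[1]-b[0]; 
        print(name,st[i,4],np.round(r[0],1),np.round(r[1],1),round(r[2],1),'z',np.round(np.percentile(P[:,2],[10,90]),1))
rect('press',165,305,155,262,5,200)
rect('fence',165,305,155,262,57,66,8)
rect('hi70',165,305,155,262,70,86,8)
rect('grip',165,215,160,230,95,150,4)
rect('rack',90,155,180,270,5,100)
rect('tray',325,405,185,280,5,100)
rect('blanks',325,405,185,280,65,100,8)
b=im[150:275,90:405]; save('crop.png',cv2.resize(b,None,fx=2.5,fy=2.5,interpolation=cv2.INTER_CUBIC))
```

```text
table z 0.8509828839149804
press 148 [691.1 216. ] [48.7 60. ] 10.2 z [10.7 50.6]
press 222 [705.8 -30. ] [108.2  28.3] 83.3 z [ 9.6 24.2]
press 7512 [547.8  29.8] [367.6 220.4] 79.2 z [ 8.5 66.6]
press 64 [ 389.6 -144. ] [12.8 56.1] 0.3 z [ 6.9 80.8]
fence 409 [539.   -2.1] [ 26.3 187.8] 79.3 z [57.3 61.1]
fence 488 [564.5 130.6] [84.6 90.7] 78.8 z [60.9 65.6]
fence 393 [ 513.6 -136.2] [ 18.  199.6] 79.3 z [58.8 64.5]
fence 11 [496.4 -22.3] [ 6.  15.8] 69.6 z [58.3 61. ]
hi70 144 [577.8 -89.7] [88.  13.3] 79.5 z [74.9 82.6]
hi70 72 [567.5 136. ] [41.3 29.3] 55.1 z [71.6 85.7]
hi70 141 [471.  -69.6] [88.7 12.3] 80.2 z [76.6 82.4]
hi70 28 [ 388.9 -144. ] [11.5 56.1] 0.3 z [76.4 82.8]
grip 95 [585.1 180.6] [28.4 15.9] 68.1 z [105.3 138.5]
rack 3109 [490.6 367.5] [218.9 139.6] 10.0 z [11.1 42.3]
tray 3749 [ 477.9 -366.6] [221.5 173.6] 11.6 z [31.8 78.4]
blanks 198 [ 526.2 -355.3] [ 12.5 119.4] 9.5 z [73.4 82.2]
blanks 189 [ 474.  -361.8] [ 12.2 119.8] 12.2 z [75.9 82.5]
blanks 185 [ 418.7 -366. ] [ 12.  119.6] 11.4 z [76.7 82.5]
```

View pics/crop.png

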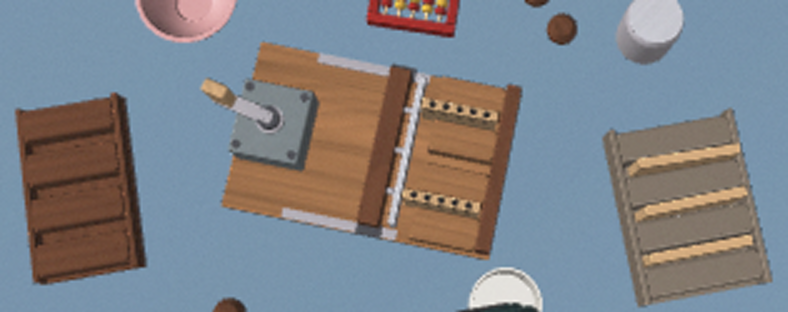

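The crop shows a drilled board in each outer press slot with the middle one empty, the crank grip at (215,92) and its hub at (268,118). All three tray bays hold blanks and the rack is empty. I'll move above the press for a close look.

```bash
cat >> h.py <<'E'
def yaw():
    w,x,y,z=observe()['ee_rot']; return np.degrees(np.arctan2(2*(x*y+w*z),1-2*(y*y+z*z)))
def to(x,y,z,yw):
    "slide and turn in tool axes for a world target, tool down"
    s=observe(); w,a,b,c=s['ee_rot']
    from scipy.spatial.transform import Rotation as R
    r=R.from_quat([a,b,c,w]); d=r.inv().apply(np.array([x,y,z])-s['eef_pos'])
    g=R.from_euler('z',yw,degrees=True)*R.from_euler('x',180,degrees=True)
    v=(r.inv()*g).as_rotvec(degrees=True)
    print('slide',np.round(d,1),'ang',np.round(v,2),'dist',round(float(np.linalg.norm(d))), 'q6',round(float(s['q'][5]),2))
E
python3 - <<'E'
from h import *
print(np.round(get_calibration('wrist')['mount'],3),get_calibration('wrist')['fx'],yaw())
to(545,40,330,79)
to(545,40,330,68)
E
```

```text
[[-1.00000e-03  9.48000e-01  3.19000e-01  8.28410e+01]
 [ 1.00000e+00  1.00000e-03 -1.00000e-03 -5.57000e-01]
 [-2.00000e-03  3.19000e-01 -9.48000e-01 -1.42562e+02]
 [ 0.00000e+00  0.00000e+00  0.00000e+00  1.00000e+00]] 324.12804837707324 25.427537160126672
slide [ 509.4 -327.   -98.7] ang [-4.000e-02 -3.000e-02 -5.357e+01] dist 613 q6 1.42
slide [ 509.4 -327.   -98.7] ang [-5.000e-02 -3.000e-02 -4.257e+01] dist 613 q6 1.42
```

Call:
{"method": "move_arm", "body": {"rows": [{"angular": [0,0,-42.6],"slide": [509,-327,-99],"grip": 0.2},{"angular": [0,0,-42.6],"slide": [509,-327,-99],"grip": 0.2},{"angular": [0,0,-42.6],"slide": [509,-327,-99],"grip": 0.2},{"angular": [0,0,-42.6],"slide": [509,-327,-99],"grip": 0.2},{"angular": [0,0,-42.6],"slide": [509,-327,-99],"grip": 0.2},{"angular": [0,0,-42.6],"slide": [509,-327,-99],"grip": 0.2},{"angular": [0,0,-42.6],"slide": [509,-327,-99],"grip": 0.2},{"angular": [0,0,-42.6],"slide": [509,-327,-99],"grip": 0.2},{"angular": [0,0,-42.6],"slide": [509,-327,-99],"grip": 0.2},{"angular": [0,0,-42.6],"slide": [509,-327,-99],"grip": 0.2},{"angular": [0,0,-42.6],"slide": [509,-327,-99],"grip": 0.2},{"angular": [0,0,-42.6],"slide": [509,-327,-99],"grip": 0.2},{"angular": [0,0,-42.6],"slide": [509,-327,-99],"grip": 0.2},{"angular": [0,0,-42.6],"slide": [509,-327,-99],"grip": 0.2},{"angular": [0,0,-42.6],"slide": [509,-327,-99],"grip": 0.2},{"angular": [0,0,-42.6],"slide": [509,-327,-99],"grip": 0.2},{"angular": [0,0,-42.6],"slide": [509,-327,-99],"grip": 0.2},{"angular": [0,0,-42.6],"slide": [509,-327,-99],"grip": 0.2}]}}

```text
time: 1.9
eef_pos: [544.3, 38.9, 330.4]
ee_rot: [0.0, 0.829, 0.559, 0.0]
contact_force: [-0.4, 0.6, -0.3]
gripper_width: 51.1
grasp_force: 0.0
```

```bash
cat >> h.py <<'E'
def rects(W,zl,zh,minpts=60,x=(250,800),y=(-600,600)):
    m=((W[...,2]>zl)&(W[...,2]<zh)&(W[...,0]>x[0])&(W[...,0]<x[1])&(W[...,1]>y[0])&(W[...,1]<y[1])).astype(np.uint8)
    n,l,st,c=cv2.connectedComponentsWithStats(m,connectivity=8)
    for i in range(1,n):
        if st[i,4]<minpts: continue
        P=W[l==i]; r=cv2.minAreaRect(P[:,:2].astype(np.float32))
        print((zl,zh),st[i,4],'c',np.round(r[0],1),np.round(r[1],1),round(r[2],1),'mean',np.round(P.mean(0),1),'px',np.round(c[i]))
E
python3 - <<'E'
from h import *
im,d,W=cloud('wrist'); save('w1.png',im); np.savez('/tmp/w1.npz',im=im,W=W)
print('table',np.nanmedian(W[...,2][W[...,2]<5]), observe()['eef_pos'],yaw())
R=((380,750),(-250,260))
for a in((132,142),(76,86),(59,65),(53,58),(37,43)): rects(W,*a,60,*R)
E
```

```text
table 0.18763360299550413 [544.44099793  39.0345743  330.42437305] 67.96598431131186
(132, 142) 599 c [587.5 181.6] [29.9 15. ] 67.5 mean [587.5 181.2 136.2] px [264.  20.]
(76, 86) 420 c [581.9 -77.1] [64.7 12. ] 79.5 mean [582.  -75.3  80.2] px [338. 234.]
(76, 86) 546 c [473.1 -70. ] [90.5 12.3] 79.7 mean [473.8 -67.9  80. ] px [260. 257.]
(76, 86) 89 c [ 391.6 -151.9] [52.6 11.1] 77.0 mean [ 393.2 -149.5   79.5] px [231. 322.]
(59, 65) 2286 c [566.3 130.8] [84.1 90.1] 79.2 mean [565.3 129.5  64.1] px [266.  86.]
(59, 65) 129 c [ 599.9 -151.7] [18.5 28.4] 76.7 mean [ 605.3 -150.5   62. ] px [368. 268.]
(59, 65) 1004 c [ 486.1 -130.3] [ 19.3 139.6] 79.3 mean [ 487.9 -130.2   62. ] px [287. 283.]
(53, 58) 980 c [540.9  -1.5] [ 26.9 188. ] 79.4 mean [528.8   4.5  57.1] px [278. 190.]
(53, 58) 780 c [536.4 -28.4] [  8.9 179.5] 79.1 mean [537.6 -28.2  55.9] px [293. 209.]
(53, 58) 112 c [ 513.7 -127. ] [ 2.1 89.8] 79.4 mean [ 513.4 -127.    55.5] px [302. 274.]
(37, 43) 222 c [537.2 -22.4] [  6. 177.] 79.3 mean [539.3 -24.4  40.3] px [293. 202.]
(37, 43) 1176 c [ 605.5 -104.9] [79.6 35. ] 79.7 mean [ 605.6 -103.5   40.3] px [355. 234.]
(37, 43) 2517 c [523.1 -89.3] [79.9 95. ] 79.2 mean [524.8 -89.1  40.1] px [299. 244.]
(37, 43) 1023 c [442.4 -74.1] [79.2 32.4] 79.3 mean [443.  -73.4  40. ] px [244. 254.]
```

View pics/w1.png

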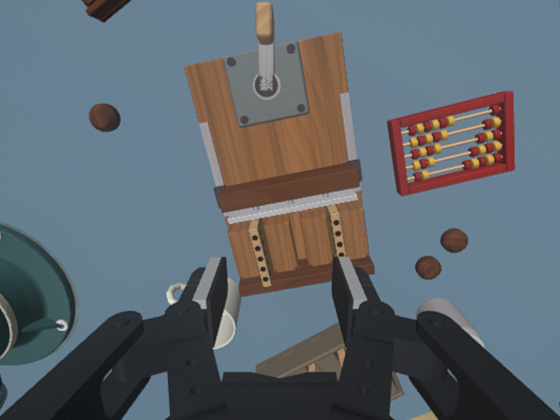

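The wrist view shows the crank grip at (264,20) pointing away from the hub at (266,86), and the jaw face at (293,209). The press is at (542.8,14.9) with yaw -10.7°, the crank is at about 1.36 rad, and the jaw is at about 4 mm. Next I grasp the crank grip.

Run:
```python
from h import *
to(587.5,181.6,160,67.4); to(587.5,181.6,97,67.4)
for t in range(8,161,8): print(t,round(55*(np.cos(np.radians(t))-1),1),round(-55*np.sin(np.radians(t)),1))
```

```text
slide [148.3 -13.6 170.4] ang [ 0.01 -0.    0.57] dist 226 q6 1.88
slide [148.3 -13.6 233.4] ang [ 0.01 -0.    0.57] dist 277 q6 1.88
8 -0.5 -7.7
16 -2.1 -15.2
24 -4.8 -22.4
32 -8.4 -29.1
40 -12.9 -35.4
48 -18.2 -40.9
56 -24.2 -45.6
64 -30.9 -49.4
72 -38.0 -52.3
80 -45.4 -54.2
88 -53.1 -55.0
96 -60.7 -54.7
104 -68.3 -53.4
112 -75.6 -51.0
120 -82.5 -47.6
128 -88.9 -43.3
136 -94.6 -38.2
144 -99.5 -32.3
152 -103.6 -25.8
160 -106.7 -18.8
```

Call:
{"method": "move_arm", "body": {"newtons": 60, "rows": [{"angular": [0,0,0.6],"slide": [148,-13.6,150],"grip": 0.2},{"angular": [0,0,0.6],"slide": [148,-13.6,150],"grip": 0.2},{"angular": [0,0,0.6],"slide": [148,-13.6,150],"grip": 0.2},{"angular": [0,0,0.6],"slide": [148,-13.6,150],"grip": 0.2},{"angular": [0,0,0.6],"slide": [148,-13.6,150],"grip": 0.2},{"angular": [0,0,0.6],"slide": [148,-13.6,150],"grip": 0.2},{"angular": [0,0,0.6],"slide": [148,-13.6,195],"grip": 0.2},{"angular": [0,0,0.6],"slide": [148,-13.6,233],"grip": 0.2},{"angular": [0,0,0.6],"slide": [148,-13.6,233],"grip": 0.2},{"angular": [0,0,0.6],"slide": [148,-13.6,233],"grip": 0.2},{"angular": [0,0,0.6],"slide": [148,-13.6,233],"grip": -1},{"angular": [0,0,0.6],"slide": [148,-13.6,233],"grip": -1},{"angular": [0,0,0.6],"slide": [148,-13.6,233],"grip": -1},{"angular": [0,0,0.6],"slide": [148,-13.6,233],"grip": -1},{"angular": [0,0,0.6],"slide": [148,-13.6,233],"grip": -1},{"angular": [0,0,0.6],"slide": [148,-13.6,233],"grip": -1}]}}

```text
time: 3.55
eef_pos: [587.8, 182.3, 99.2]
ee_rot: [0.0, 0.832, 0.555, 0.001]
contact_force: [-4.8, 0.5, 13.3]
gripper_width: 15.2
grasp_force: 58.0
```

Call:
{"method": "move_arm", "body": {"rows": [{"angular": [0,0,-8],"slide": [-0.5,-7.7,-2],"grip": -1},{"angular": [0,0,-16],"slide": [-2.1,-15.2,-2],"grip": -1},{"angular": [0,0,-24],"slide": [-4.8,-22.4,-2],"grip": -1},{"angular": [0,0,-32],"slide": [-8.4,-29.1,-2],"grip": -1},{"angular": [0,0,-40],"slide": [-12.9,-35.4,-2],"grip": -1},{"angular": [0,0,-48],"slide": [-18.2,-40.9,-2],"grip": -1}]}}

```text
time: 4.15
eef_pos: [541.6, 181.7, 99.4]
ee_rot: [-0.001, 0.531, 0.847, 0.0]
contact_force: [-2.9, 3.6, -6.8]
gripper_width: 15.7
grasp_force: 61.8
```

Run:
```python
from h import *
s=observe(); p=s['eef_pos']-[566.3,130.8,0]; print(s['eef_pos'],yaw(),np.hypot(p[0],p[1]),np.degrees(np.arctan2(p[1],p[0])),s['contact_force'],s['moment'],s['q'][5])
```

```text
[541.63194116 181.68795075  99.36602187] 115.79297633018382 56.5517166688365 115.86190156204694 [-2.92463765  3.58771469 -6.76580745] [ 0.68934274  0.40245236 -0.16783736] 1.3007562416520708
```

Call:
{"method": "move_arm", "body": {"rows": [{"angular": [0,0,-8],"slide": [-0.5,-7.7,0],"grip": -1},{"angular": [0,0,-16],"slide": [-2.1,-15.2,0],"grip": -1},{"angular": [0,0,-24],"slide": [-4.8,-22.4,0],"grip": -1},{"angular": [0,0,-32],"slide": [-8.4,-29.1,0],"grip": -1},{"angular": [0,0,-40],"slide": [-12.9,-35.4,0],"grip": -1},{"angular": [0,0,-48],"slide": [-18.2,-40.9,0],"grip": -1},{"angular": [0,0,-56],"slide": [-24.2,-45.6,0],"grip": -1},{"angular": [0,0,-64],"slide": [-30.9,-49.4,0],"grip": -1},{"angular": [0,0,-72],"slide": [-38,-52.3,0],"grip": -1},{"angular": [0,0,-80],"slide": [-45.4,-54.2,0],"grip": -1},{"angular": [0,0,-88],"slide": [-53.1,-55,0],"grip": -1},{"angular": [0,0,-96],"slide": [-60.7,-54.7,0],"grip": -1},{"angular": [0,0,-104],"slide": [-68.3,-53.4,0],"grip": -1},{"angular": [0,0,-112],"slide": [-75.6,-51,0],"grip": -1},{"angular": [0,0,-120],"slide": [-82.5,-47.6,0],"grip": -1},{"angular": [0,0,-128],"slide": [-88.9,-43.3,0],"grip": -1},{"angular": [0,0,-136],"slide": [-94.6,-38.2,0],"grip": -1},{"angular": [0,0,-144],"slide": [-99.5,-32.3,0],"grip": -1},{"angular": [0,0,-152],"slide": [-103.6,-25.8,0],"grip": -1},{"angular": [0,0,-160],"slide": [-106.7,-18.8,0],"grip": -1}]}}

```text
time: 6.15
eef_pos: [570.6, 75.1, 99.4]
ee_rot: [0.002, 0.741, -0.671, 0.0]
contact_force: [-6.9, -8.8, -5.0]
gripper_width: 15.1
grasp_force: 61.4
```

Call:
{"method": "move_arm", "body": {"rows": [{"angular": [0,0,-8],"slide": [-0.5,-7.7,0],"grip": -1},{"angular": [0,0,-16],"slide": [-2.1,-15.2,0],"grip": -1},{"angular": [0,0,-24],"slide": [-4.8,-22.4,0],"grip": -1},{"angular": [0,0,-32],"slide": [-8.4,-29.1,0],"grip": -1},{"angular": [0,0,-40],"slide": [-12.9,-35.4,0],"grip": -1},{"angular": [0,0,-48],"slide": [-18.2,-40.9,0],"grip": -1},{"angular": [0,0,-56],"slide": [-24.2,-45.6,0],"grip": -1},{"angular": [0,0,-64],"slide": [-30.9,-49.4,0],"grip": -1},{"angular": [0,0,-72],"slide": [-38,-52.3,0],"grip": -1},{"angular": [0,0,-80],"slide": [-45.4,-54.2,0],"grip": -1},{"angular": [0,0,-80],"slide": [-45.4,-54.2,0],"grip": -1}]}}

```text
time: 7.25
eef_pos: [621.1, 126.8, 99.4]
ee_rot: [0.001, 0.999, -0.038, -0.0]
contact_force: [-0.7, -8.0, -7.7]
gripper_width: 15.5
grasp_force: 61.0
```

```bash
cat >> h.py <<'E'
def cr():
    s=observe(); p=s['eef_pos']-[566.3,130.8,0]; print('t',s['time'],np.round(s['eef_pos'],1),'yaw',round(yaw(),1),'r',round(np.hypot(p[0],p[1]),1),'crank',round(np.degrees(np.arctan2(p[1],p[0])),1),np.round(s['contact_force'],1),'q',np.round(s['q'],2),s['gripper_width'])
E
python3 - <<'E'
from h import *
cr()
E
```

```text
t 7.25 [621.1 126.8  99.4] yaw -4.4 r 55.0 crank -4.2 [-0.7 -8.  -7.7] q [ 0.07  0.51 -0.02  1.04 -0.   -2.99] 15.463527008579604
```

Call:
{"method": "move_arm", "body": {"rows": [{"angular": [0,0,0],"slide": [0,0,0],"grip": 0.2},{"angular": [0,0,0],"slide": [0,0,0],"grip": 0.2},{"angular": [0,0,0],"slide": [0,0,0],"grip": 0.2},{"angular": [0,0,0],"slide": [0,0,0],"grip": 0.2},{"angular": [0,0,0],"slide": [0,0,-50],"grip": 0.2},{"angular": [0,0,0],"slide": [0,0,-50],"grip": 0.2},{"angular": [0,0,110],"slide": [0,0,-50],"grip": 0.2},{"angular": [0,0,110],"slide": [0,0,-50],"grip": 0.2},{"angular": [0,0,110],"slide": [0,0,-50],"grip": 0.2},{"angular": [0,0,110],"slide": [0,0,-50],"grip": 0.2},{"angular": [0,0,110],"slide": [0,0,-50],"grip": 0.2},{"angular": [0,0,110],"slide": [0,0,-50],"grip": 0.2},{"angular": [0,0,110],"slide": [0,0,-50],"grip": 0.2},{"angular": [0,0,110],"slide": [0,0,-50],"grip": 0.2},{"angular": [0,0,110],"slide": [0,0,-50],"grip": 0.2},{"angular": [0,0,110],"slide": [0,0,-50],"grip": 0.2},{"angular": [0,0,110],"slide": [0,0,-50],"grip": 0.2},{"angular": [0,0,110],"slide": [0,0,-50],"grip": 0.2},{"angular": [0,0,110],"slide": [0,0,-50],"grip": 0.2},{"angular": [0,0,110],"slide": [0,0,-50],"grip": 0.2}]}}

```text
time: 9.25
eef_pos: [621.4, 126.9, 149.5]
ee_rot: [0.0, -0.539, 0.842, -0.0]
contact_force: [0.9, -0.2, 0.2]
gripper_width: 51.2
grasp_force: 0.0
```

Run:
```python
from h import *
cr(); im,d,W=cloud('wrist'); rects(W,131,142,60,(480,700),(40,230)); rects(W,53,58,200,(380,700),(-100,60)); rects(W,76,86,60,(380,750),(-250,0));save('w2.png',im)
for a in (175.6,):to(621.1,126.8,100,a)
```

```text
t 9.25 [621.4 126.9 149.5] yaw -114.7 r 55.2 crank -4.1 [ 0.9 -0.2  0.2] q [ 0.07  0.48  0.07  1.16  0.   -1.07] 51.196293046227254
(131, 142) 1498 c [620.6 126.8] [15.8 30. ] 86.1 mean [619.8 125.8 136. ] px [282. 252.]
(53, 58) 3834 c [558.1  10.5] [ 26.4 160.6] 79.1 mean [575.8  10.5  57.2] px [269.  24.]
slide [ 0.1  0.3 49.5] ang [-1.000e-02  3.000e-02  6.995e+01] dist 50 q6 -1.07
```

Call:
{"method": "move_arm", "body": {"rows": [{"angular": [0,0,70],"slide": [0,0,0],"grip": 0.2},{"angular": [0,0,70],"slide": [0,0,0],"grip": 0.2},{"angular": [0,0,70],"slide": [0,0,0],"grip": 0.2},{"angular": [0,0,70],"slide": [0,0,0],"grip": 0.2},{"angular": [0,0,70],"slide": [0,0,0],"grip": 0.2},{"angular": [0,0,70],"slide": [0,0,0],"grip": 0.2},{"angular": [0,0,70],"slide": [0,0,0],"grip": 0.2},{"angular": [0,0,70],"slide": [0,0,0],"grip": 0.2},{"angular": [0,0,70],"slide": [0,0,0],"grip": 0.2},{"angular": [0,0,70],"slide": [0,0,25],"grip": 0.2},{"angular": [0,0,70],"slide": [0,0,48],"grip": 0.2},{"angular": [0,0,70],"slide": [0,0,48],"grip": 0.2},{"angular": [0,0,70],"slide": [0,0,48],"grip": -1},{"angular": [0,0,70],"slide": [0,0,48],"grip": -1},{"angular": [0,0,70],"slide": [0,0,48],"grip": -1},{"angular": [0,0,70],"slide": [0,0,48],"grip": -1},{"angular": [0,0,70],"slide": [0,0,48],"grip": -1}]}}

```text
time: 11.0
eef_pos: [621.9, 126.7, 102.8]
ee_rot: [0.001, 0.039, 0.999, -0.0]
contact_force: [-0.6, -1.8, 6.8]
gripper_width: 15.0
grasp_force: 58.7
```

Call:
{"method": "move_arm", "body": {"rows": [{"angular": [0,0,-8],"slide": [0.5,7.7,0],"grip": -1},{"angular": [0,0,-16],"slide": [2.1,15.2,0],"grip": -1},{"angular": [0,0,-24],"slide": [4.8,22.4,0],"grip": -1},{"angular": [0,0,-32],"slide": [8.4,29.1,0],"grip": -1},{"angular": [0,0,-40],"slide": [12.9,35.4,0],"grip": -1},{"angular": [0,0,-48],"slide": [18.2,40.9,0],"grip": -1},{"angular": [0,0,-56],"slide": [24.2,45.6,0],"grip": -1},{"angular": [0,0,-64],"slide": [30.9,49.4,0],"grip": -1},{"angular": [0,0,-72],"slide": [38,52.3,0],"grip": -1},{"angular": [0,0,-80],"slide": [45.4,54.2,0],"grip": -1},{"angular": [0,0,-88],"slide": [53.1,55,0],"grip": -1},{"angular": [0,0,-96],"slide": [60.7,54.7,0],"grip": -1},{"angular": [0,0,-104],"slide": [68.3,53.4,0],"grip": -1},{"angular": [0,0,-112],"slide": [75.6,51,0],"grip": -1},{"angular": [0,0,-120],"slide": [82.5,47.6,0],"grip": -1},{"angular": [0,0,-128],"slide": [88.9,43.3,0],"grip": -1},{"angular": [0,0,-136],"slide": [94.6,38.2,0],"grip": -1},{"angular": [0,0,-144],"slide": [99.5,32.3,0],"grip": -1},{"angular": [0,0,-152],"slide": [103.6,25.8,0],"grip": -1},{"angular": [0,0,-160],"slide": [106.7,18.8,0],"grip": -1}]}}

```text
time: 13.0
eef_pos: [513.9, 154.4, 102.7]
ee_rot: [-0.0, 0.978, -0.209, -0.001]
contact_force: [-18.8, 0.6, 23.4]
gripper_width: 15.2
grasp_force: 61.5
```

Run:
```python
from h import *
cr()
```

```text
t 13.0 [513.9 154.4 102.7] yaw -24.2 r 57.5 crank 155.8 [-18.8   0.6  23.4] q [ 0.14  0.36 -0.27  0.94  0.   -2.58] 15.158838253199697
```

Call:
{"method": "move_arm", "body": {"rows": [{"angular": [0,0,0],"slide": [1.5,0,0],"grip": 0.2},{"angular": [0,0,0],"slide": [1.5,0,0],"grip": 0.2},{"angular": [0,0,0],"slide": [1.5,0,0],"grip": 0.2},{"angular": [0,0,0],"slide": [1.5,0,-48],"grip": 0.2},{"angular": [0,0,0],"slide": [1.5,0,-48],"grip": 0.2},{"angular": [0,0,125],"slide": [1.5,0,-48],"grip": 0.2},{"angular": [0,0,125],"slide": [1.5,0,-48],"grip": 0.2},{"angular": [0,0,125],"slide": [1.5,0,-48],"grip": 0.2},{"angular": [0,0,125],"slide": [1.5,0,-48],"grip": 0.2},{"angular": [0,0,125],"slide": [1.5,0,-48],"grip": 0.2},{"angular": [0,0,125],"slide": [1.5,0,-48],"grip": 0.2},{"angular": [0,0,125],"slide": [1.5,0,-48],"grip": 0.2},{"angular": [0,0,125],"slide": [1.5,0,-48],"grip": 0.2},{"angular": [0,0,125],"slide": [1.5,0,-48],"grip": 0.2},{"angular": [0,0,125],"slide": [1.5,0,-48],"grip": 0.2},{"angular": [0,0,125],"slide": [1.5,0,-48],"grip": 0.2},{"angular": [0,0,125],"slide": [1.5,0,-48],"grip": 0.2},{"angular": [0,0,125],"slide": [1.5,0,-48],"grip": 0.2},{"angular": [0,0,125],"slide": [1.5,0,-48],"grip": 0.2},{"angular": [0,0,125],"slide": [1.5,0,-48],"grip": 0.2}]}}

```text
time: 15.0
eef_pos: [518.0, 153.7, 149.2]
ee_rot: [0.0, -0.259, 0.966, -0.0]
contact_force: [-0.3, 0.1, 0.2]
gripper_width: 51.1
grasp_force: 0.0
```

Run:
```python
from h import *
cr(); im,d,W=cloud('wrist'); rects(W,131,142,60,(480,700),(40,230))
to(512.9,152.8,101,156)
```

```text
t 15.0 [518.  153.7 149.2] yaw -149.9 r 53.4 crank 154.7 [-0.3  0.1  0.2] q [ 0.14  0.33 -0.18  1.06  0.   -0.39] 51.14958798847783
(131, 142) 1491 c [515.1 153.2] [15.6 30. ] 65.9 mean [513.7 152.7 136.1] px [281. 248.]
slide [ 4.9  1.8 48.2] ang [0.000e+00 3.000e-02 5.389e+01] dist 49 q6 -0.38
```

Call:
{"method": "move_arm", "body": {"rows": [{"angular": [0,0,53.8],"slide": [2.8,1,0],"grip": 0.2},{"angular": [0,0,53.8],"slide": [2.8,1,0],"grip": 0.2},{"angular": [0,0,53.8],"slide": [2.8,1,0],"grip": 0.2},{"angular": [0,0,53.8],"slide": [2.8,1,0],"grip": 0.2},{"angular": [0,0,53.8],"slide": [2.8,1,0],"grip": 0.2},{"angular": [0,0,53.8],"slide": [2.8,1,0],"grip": 0.2},{"angular": [0,0,53.8],"slide": [2.8,1,0],"grip": 0.2},{"angular": [0,0,53.8],"slide": [2.8,1,25],"grip": 0.2},{"angular": [0,0,53.8],"slide": [2.8,1,47],"grip": 0.2},{"angular": [0,0,53.8],"slide": [2.8,1,47],"grip": 0.2},{"angular": [0,0,53.8],"slide": [2.8,1,47],"grip": -1},{"angular": [0,0,53.8],"slide": [2.8,1,47],"grip": -1},{"angular": [0,0,53.8],"slide": [2.8,1,47],"grip": -1},{"angular": [0,0,53.8],"slide": [2.8,1,47],"grip": -1},{"angular": [0,0,53.8],"slide": [2.8,1,47],"grip": -1}]}}

```text
time: 16.55
eef_pos: [515.4, 152.9, 103.5]
ee_rot: [0.001, 0.203, 0.979, 0.0]
contact_force: [-1.2, -1.7, 5.1]
gripper_width: 15.5
grasp_force: 58.7
```

Call:
{"method": "move_arm", "body": {"rows": [{"angular": [0,0,-8],"slide": [-0.5,-7.7,0],"grip": -1},{"angular": [0,0,-16],"slide": [-2.1,-15.2,0],"grip": -1},{"angular": [0,0,-24],"slide": [-4.8,-22.4,0],"grip": -1},{"angular": [0,0,-32],"slide": [-8.4,-29.1,0],"grip": -1},{"angular": [0,0,-40],"slide": [-12.9,-35.4,0],"grip": -1},{"angular": [0,0,-48],"slide": [-18.2,-40.9,0],"grip": -1},{"angular": [0,0,-56],"slide": [-24.2,-45.6,0],"grip": -1},{"angular": [0,0,-64],"slide": [-30.9,-49.4,0],"grip": -1},{"angular": [0,0,-72],"slide": [-38,-52.3,0],"grip": -1},{"angular": [0,0,-80],"slide": [-45.4,-54.2,0],"grip": -1},{"angular": [0,0,-88],"slide": [-53.1,-55,0],"grip": -1},{"angular": [0,0,-96],"slide": [-60.7,-54.7,0],"grip": -1},{"angular": [0,0,-104],"slide": [-68.3,-53.4,0],"grip": -1},{"angular": [0,0,-112],"slide": [-75.6,-51,0],"grip": -1},{"angular": [0,0,-120],"slide": [-82.5,-47.6,0],"grip": -1},{"angular": [0,0,-128],"slide": [-88.9,-43.3,0],"grip": -1},{"angular": [0,0,-136],"slide": [-94.6,-38.2,0],"grip": -1},{"angular": [0,0,-144],"slide": [-99.5,-32.3,0],"grip": -1},{"angular": [0,0,-152],"slide": [-103.6,-25.8,0],"grip": -1},{"angular": [0,0,-160],"slide": [-106.7,-18.8,0],"grip": -1}]}}

```text
time: 18.55
eef_pos: [605.3, 93.6, 103.5]
ee_rot: [-0.0, 0.93, -0.367, 0.0]
contact_force: [-7.0, 1.6, 9.2]
gripper_width: 15.4
grasp_force: 59.2
```

Run:
```python
from h import *
cr()
```

```text
t 18.55 [605.3  93.6 103.5] yaw -43.0 r 53.9 crank -43.7 [-7.   1.6  9.2] q [ 0.02  0.47 -0.07  1.02  0.   -2.37] 15.365656692537199
```

Call:
{"method": "move_arm", "body": {"rows": [{"angular": [0,0,-8],"slide": [-0.5,-7.7,0],"grip": -1},{"angular": [0,0,-16],"slide": [-2.1,-15.2,0],"grip": -1},{"angular": [0,0,-24],"slide": [-4.8,-22.4,0],"grip": -1},{"angular": [0,0,-32],"slide": [-8.4,-29.1,0],"grip": -1},{"angular": [0,0,-40],"slide": [-12.9,-35.4,0],"grip": -1},{"angular": [0,0,-40],"slide": [-12.9,-35.4,0],"grip": -1},{"angular": [0,0,-40],"slide": [-12.9,-35.4,0],"grip": 0.2},{"angular": [0,0,-40],"slide": [-12.9,-35.4,0],"grip": 0.2},{"angular": [0,0,-40],"slide": [-12.9,-35.4,0],"grip": 0.2},{"angular": [0,0,-40],"slide": [-12.9,-35.4,-50],"grip": 0.2},{"angular": [0,0,-40],"slide": [-12.9,-35.4,-100],"grip": 0.2},{"angular": [0,0,-40],"slide": [-12.9,-35.4,-120],"grip": 0.2}]}}

```text
time: 19.75
eef_pos: [621.3, 127.9, 227.0]
ee_rot: [-0.0, 1.0, -0.03, 0.003]
contact_force: [0.5, 0.2, -0.1]
gripper_width: 51.1
grasp_force: 0.0
```

Run:
```python
from h import *
cr(); to(478,-65,235,79.3);
```

```text
t 19.75 [621.3 127.9 227. ] yaw -3.4 r 55.1 crank -3.0 [ 0.5  0.2 -0.1] q [ 0.07  0.45  0.24  1.35  0.   -3.01] 51.0736386829361
slide [-131.6  201.1   -8.8] ang [  0.19  -0.29 -82.69] dist 240 q6 -3.01
```

Run:
```python
from h import *
to(490,335,300,-80);
```

```text
slide [-142.9 -199.   -73.6] ang [-0.25 -0.23 76.61] dist 256 q6 -3.01
```

Call:
{"method": "move_arm", "body": {"rows": [{"angular": [0,0,76.6],"slide": [-143,-199,-73.6],"grip": 0.2},{"angular": [0,0,76.6],"slide": [-143,-199,-73.6],"grip": 0.2},{"angular": [0,0,76.6],"slide": [-143,-199,-73.6],"grip": 0.2},{"angular": [0,0,76.6],"slide": [-143,-199,-73.6],"grip": 0.2},{"angular": [0,0,76.6],"slide": [-143,-199,-73.6],"grip": 0.2},{"angular": [0,0,76.6],"slide": [-143,-199,-73.6],"grip": 0.2},{"angular": [0,0,76.6],"slide": [-143,-199,-73.6],"grip": 0.2},{"angular": [0,0,76.6],"slide": [-143,-199,-73.6],"grip": 0.2},{"angular": [0,0,76.6],"slide": [-143,-199,-73.6],"grip": 0.2},{"angular": [0,0,76.6],"slide": [-143,-199,-73.6],"grip": 0.2},{"angular": [0,0,76.6],"slide": [-143,-199,-73.6],"grip": 0.2}]}}

```text
time: 20.85
eef_pos: [489.2, 334.9, 295.9]
ee_rot: [-0.0, 0.767, -0.641, -0.0]
contact_force: [-0.3, -0.1, 0.3]
gripper_width: 51.3
grasp_force: 0.0
```

Run:
```python
from h import *
cr(); im,d,W=cloud('wrist'); save('rack.png',im)
print(np.nanmedian(W[...,2][W[...,2]<5]))
R=((370,620),(270,460))
rects(W,37,43,60,*R); rects(W,7,13,60,*R);rects(W,5,60,500,*R)
to(475,-66,240,-100.7)
```

```text
t 20.85 [489.2 334.9 295.9] yaw -79.7 r 218.2 crank 110.7 [-0.3 -0.1  0.3] q [ 0.46  0.38  0.3   1.49  0.   -1.29] 51.322875317761444
-0.13046155580809682
(37, 43) 2350 c [516.4 368.7] [ 37.9 111.3] 10.8 mean [516.8 365.6  39.8] px [254. 183.]
(37, 43) 2334 c [410.6 349.3] [ 38. 109.] 10.9 mean [411.4 345.4  39.7] px [339. 183.]
(37, 43) 2330 c [569.1 379.6] [ 38.1 108.1] 10.9 mean [569.3 376.1  39.9] px [212. 184.]
(37, 43) 2336 c [463.2 359.1] [ 37.5 107.9] 10.4 mean [464.1 355.9  39.7] px [297. 183.]
(7, 13) 730 c [435.3 354.7] [ 13.2 103. ] 10.8 mean [435.5 352.9   9.9] px [316. 179.]
(7, 13) 684 c [544.4 375.7] [ 12.4 103.2] 10.9 mean [544.9 373.9  10.1] px [235. 180.]
(7, 13) 847 c [489.9 365.4] [ 15.  102.1] 10.3 mean [490.  363.2  10. ] px [276. 180.]
(5, 60) 14771 c [490.1 363.1] [210.  122.5] 10.9 mean [490.8 358.7  33.4] px [276. 180.]
slide [392.   85.4  55.9] ang [-0.    0.   20.95] dist 405 q6 -1.29
```

View pics/rack.png

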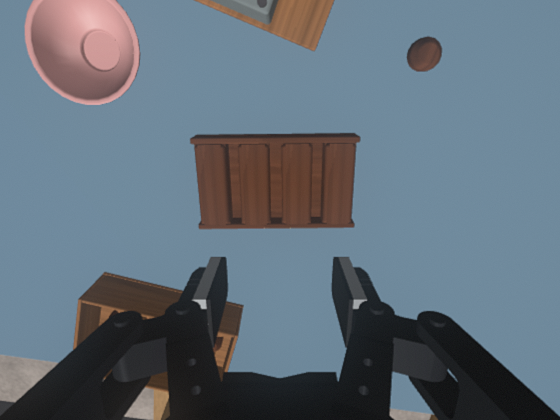

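The rack is seen cleanly at (276,180): centre (490.1,363.3), yaw 10.8°, slots empty. Now over the press.

Call:
{"method": "move_arm", "body": {"rows": [{"angular": [0,0,21],"slide": [385,37,26],"grip": 0.0},{"angular": [0,0,21],"slide": [385,37,26],"grip": 0.0},{"angular": [0,0,21],"slide": [385,37,26],"grip": 0.0},{"angular": [0,0,21],"slide": [385,37,26],"grip": 0.0},{"angular": [0,0,21],"slide": [385,37,26],"grip": 0.0},{"angular": [0,0,21],"slide": [385,37,26],"grip": 0.0},{"angular": [0,0,21],"slide": [385,37,26],"grip": 0.0},{"angular": [0,0,21],"slide": [385,37,26],"grip": 0.0},{"angular": [0,0,21],"slide": [385,37,26],"grip": 0.0},{"angular": [0,0,21],"slide": [385,37,26],"grip": 0.0},{"angular": [0,0,21],"slide": [385,37,26],"grip": 0.0}]}}

```text
time: 22.0
eef_pos: [519.7, -49.9, 270.0]
ee_rot: [0.0, -0.637, 0.771, 0.0]
contact_force: [0.4, 0.2, -0.4]
gripper_width: 42.9
grasp_force: 0.0
```

Run:
```python
from h import *
cr(); im,d,W=cloud('wrist'); save('press2.png',im)
R=((400,680),(-200,80))
for a in((76,86),(59,65),(53,58),(37,43),(7,13)): rects(W,*a,100,*R)
```

```text
t 22.0 [519.7 -49.9 270. ] yaw -100.9 r 186.6 crank -104.4 [ 0.4  0.2 -0.4] q [-0.25  0.25  0.04  1.36  0.   -1.63] 42.88577028427574
(76, 86) 1058 c [579.3 -89.4] [89.6 12.5] 79.6 mean [578.5 -91.3  80. ] px [216. 148.]
(76, 86) 1036 c [472.8 -69. ] [89.5 12.2] 79.8 mean [472.6 -71.6  79.9] px [321. 147.]
(59, 65) 3543 c [ 515.1 -136. ] [ 17.5 199.8] 79.1 mean [ 514.1 -135.5   62. ] px [270.  91.]
(53, 58) 1083 c [541.8   3.9] [  9.  179.2] 79.2 mean [540.7   4.   55.8] px [271. 219.]
(53, 58) 1850 c [546.9  30.5] [ 26.9 190.2] 79.2 mean [544.8  29.2  57.1] px [272. 239.]
(37, 43) 1875 c [ 606.6 -104.4] [79.  35.6] 74.5 mean [ 606.  -105.6   40.1] px [196. 135.]
(37, 43) 2283 c [550.8 -93.3] [77.4 38. ] 79.4 mean [550.4 -94.7  39.9] px [246. 135.]
(37, 43) 2271 c [497.6 -83.1] [77.3 37.6] 79.0 mean [497.7 -84.5  39.8] px [293. 135.]
(37, 43) 2045 c [444.6 -72.9] [77.5 36.9] 79.5 mean [443.3 -74.4  39.9] px [342. 135.]
(37, 43) 217 c [558.8  -2.9] [  1.5 142.7] 79.2 mean [559.   -3.1  39.9] px [256. 212.]
(37, 43) 268 c [559.4  13.4] [  4.9 155.9] 79.1 mean [558.   15.   40.7] px [259. 225.]
(7, 13) 5573 c [530.3 -55.7] [142.4 209.5] 78.7 mean [533.3 -29.9  10.2] px [272. 180.]
(7, 13) 1028 c [572.4  76.7] [ 28.5 174.8] 79.5 mean [586.3  68.9  10.2] px [249. 256.]
```

View pics/press2.png

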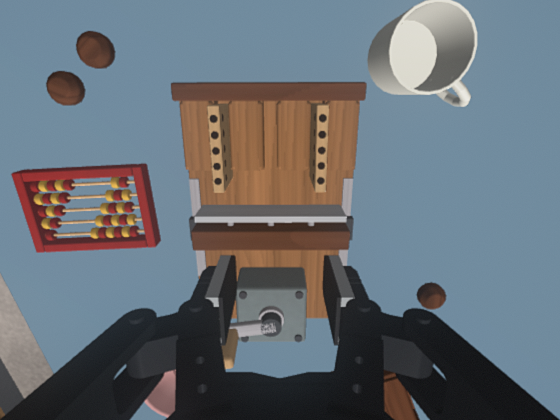

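Both drilled boards are seen at (216,148) and (321,147), and the jaw has opened to a gap of about 130 mm. I grasp the +x board.

Run:
```python
from h import *
to(579.3,-89.4,52,-100.7)
```

```text
slide [ 27.9 -65.9 218.1] ang [-0.01  0.01 -0.14] dist 230 q6 -1.63
```

Call:
{"method": "move_arm", "body": {"newtons": 40, "rows": [{"angular": [0,0,0],"slide": [28,-66,150],"grip": 0.0},{"angular": [0,0,0],"slide": [28,-66,150],"grip": 0.0},{"angular": [0,0,0],"slide": [28,-66,150],"grip": 0.0},{"angular": [0,0,0],"slide": [28,-66,150],"grip": 0.0},{"angular": [0,0,0],"slide": [28,-66,150],"grip": 0.0},{"angular": [0,0,0],"slide": [28,-66,190],"grip": 0.0},{"angular": [0,0,0],"slide": [28,-66,217],"grip": 0.0},{"angular": [0,0,0],"slide": [28,-66,217],"grip": 0.0},{"angular": [0,0,0],"slide": [28,-66,217],"grip": -1},{"angular": [0,0,0],"slide": [28,-66,217],"grip": -1},{"angular": [0,0,0],"slide": [28,-66,217],"grip": -1},{"angular": [0,0,0],"slide": [28,-66,217],"grip": -1},{"angular": [0,0,0],"slide": [28,-66,217],"grip": -1}]}}

```text
time: 23.35
eef_pos: [580.3, -90.7, 55.4]
ee_rot: [0.001, -0.636, 0.771, -0.001]
contact_force: [-2.6, 2.6, 11.7]
gripper_width: 11.2
grasp_force: 42.9
```

Call:
{"method": "move_arm", "body": {"rows": [{"angular": [0,0,0],"slide": [0,0,-40],"grip": -1},{"angular": [0,0,0],"slide": [0,0,-80],"grip": -1},{"angular": [0,0,0],"slide": [0,0,-120],"grip": -1},{"angular": [0,0,0],"slide": [0,0,-160],"grip": -1},{"angular": [0,0,0],"slide": [0,0,-160],"grip": -1}]}}

```text
time: 23.85
eef_pos: [581.2, -91.1, 219.6]
ee_rot: [0.003, -0.636, 0.771, -0.004]
contact_force: [-0.3, 0.0, -0.8]
gripper_width: 11.2
grasp_force: 41.3
```

Run:
```python
from h import *
cr(); im,d,W=cloud('wrist'); save('hold1.png',im)
to(543.1,373.3,215,-79.2); to(543.1,373.3,95,-79.2)
```

```text
t 23.85 [581.2 -91.1 219.6] yaw -101.0 r 222.4 crank -86.1 [-0.3  0.  -0.8] q [-0.29  0.37  0.08  1.27  0.   -1.67] 11.159913713435987
slide [-448.6  125.1    0.6] ang [ -0.36  -0.11 -21.77] dist 466 q6 -1.67
slide [-448.7  125.9  120.6] ang [ -0.36  -0.11 -21.77] dist 481 q6 -1.67
```

View pics/hold1.png

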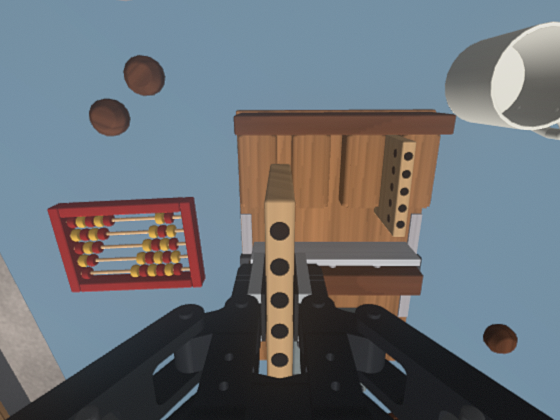

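Call:
{"method": "move_arm", "body": {"rows": [{"angular": [0,0,-21.8],"slide": [-448.6,125.1,0],"grip": -1},{"angular": [0,0,-21.8],"slide": [-448.6,125.1,0],"grip": -1},{"angular": [0,0,-21.8],"slide": [-448.6,125.1,0],"grip": -1},{"angular": [0,0,-21.8],"slide": [-448.6,125.1,0],"grip": -1},{"angular": [0,0,-21.8],"slide": [-448.6,125.1,0],"grip": -1},{"angular": [0,0,-21.8],"slide": [-448.6,125.1,0],"grip": -1},{"angular": [0,0,-21.8],"slide": [-448.6,125.1,0],"grip": -1},{"angular": [0,0,-21.8],"slide": [-448.6,125.1,0],"grip": -1},{"angular": [0,0,-21.8],"slide": [-448.6,125.1,0],"grip": -1},{"angular": [0,0,-21.8],"slide": [-448.6,125.1,0],"grip": -1},{"angular": [0,0,-21.8],"slide": [-448.6,125.1,0],"grip": -1},{"angular": [0,0,-21.8],"slide": [-448.6,125.1,60],"grip": -1},{"angular": [0,0,-21.8],"slide": [-448.6,125.1,110],"grip": -1},{"angular": [0,0,-21.8],"slide": [-448.6,125.1,110],"grip": -1},{"angular": [0,0,-21.8],"slide": [-448.6,125.1,110],"grip": -1}]}}

```text
time: 25.4
eef_pos: [541.3, 372.3, 102.4]
ee_rot: [0.001, 0.77, -0.638, -0.0]
contact_force: [-0.5, 0.7, 0.2]
gripper_width: 11.3
grasp_force: 41.1
```

Run:
```python
from h import *
cr(); im,d,W=cloud('wrist'); save('ins1.png',im)
# board in hand, 105..145
z0=observe()['eef_pos'][2]
rects(W,z0+15,z0+32,100,(500,590),(300,440)); rects(W,37,43,100,(370,620),(270,460))
to(543.1,373.3,53,-79.2)
```

```text
t 25.4 [541.3 372.3 102.4] yaw -79.2 r 242.7 crank 95.9 [-0.5  0.7  0.2] q [ 0.48  0.55  0.06  1.08 -0.   -1.28] 11.290541994127
(np.float64(119.36554796740167), np.float64(136.36554796740165)) 6407 c [540.6 371.3] [37.3 86.8] 25.8 mean [543.  366.1 127.1] px [280. 282.]
(37, 43) 6864 c [569.3 379.4] [ 37.8 108.3] 10.7 mean [572.2 368.5  39.8] px [236. 207.]
(37, 43) 6422 c [516.3 368.4] [ 37.5 106.5] 11.0 mean [516.8 356.6  39.8] px [320. 205.]
(37, 43) 7870 c [463.7 358.6] [ 38.1 107.1] 10.8 mean [465.2 354.2  39.6] px [396. 215.]
(37, 43) 7840 c [411.1 348.2] [ 38.8 106.5] 11.3 mean [412.7 343.9  39.6] px [475. 215.]
slide [-0.1 -0.7 51.4] ang [-0.03  0.01 -0.02] dist 51 q6 -1.28
```

Call:
{"method": "move_arm", "body": {"rows": [{"angular": [0,0,0],"slide": [0,-0.7,10],"grip": -1},{"angular": [0,0,0],"slide": [0,-0.7,20],"grip": -1},{"angular": [0,0,0],"slide": [0,-0.7,30],"grip": -1},{"angular": [0,0,0],"slide": [0,-0.7,40],"grip": -1},{"angular": [0,0,0],"slide": [0,-0.7,46],"grip": -1},{"angular": [0,0,0],"slide": [0,-0.7,46],"grip": -1}]}}

```text
time: 26.05
eef_pos: [542.2, 373.6, 56.1]
ee_rot: [0.0, 0.771, -0.637, -0.0]
contact_force: [-0.1, 0.5, -0.3]
gripper_width: 11.4
grasp_force: 41.3
```

Call:
{"method": "move_arm", "body": {"rows": [{"angular": [0,0,0],"slide": [0,0,1.5],"grip": -1},{"angular": [0,0,0],"slide": [0,0,1.5],"grip": -0.1},{"angular": [0,0,0],"slide": [0,0,1.5],"grip": -0.1},{"angular": [0,0,0],"slide": [0,0,1.5],"grip": -0.1},{"angular": [0,0,0],"slide": [0,0,-40],"grip": -0.1},{"angular": [0,0,0],"slide": [0,0,-90],"grip": -0.1},{"angular": [0,0,0],"slide": [0,0,-140],"grip": -0.1},{"angular": [0,0,0],"slide": [0,0,-140],"grip": -0.1}]}}

```text
time: 26.85
eef_pos: [544.5, 374.8, 203.9]
ee_rot: [-0.005, 0.771, -0.637, 0.002]
contact_force: [-0.4, 0.3, -0.8]
gripper_width: 38.8
grasp_force: 0.0
```

Run:
```python
from h import *
cr(); im,d,W=cloud('wrist')
rects(W,70,86,100,(370,620),(270,460))
to(472.8,-69,194,-100.7)
```

```text
t 26.85 [544.5 374.8 203.9] yaw -79.2 r 245.0 crank 95.1 [-0.4  0.3 -0.8] q [ 0.48  0.5   0.26  1.32 -0.   -1.28] 38.78556991484779
(70, 86) 1385 c [542.7 374.6] [11.6 89.7] 10.7 mean [543.4 371.8  79.9] px [283. 191.]
slide [422.2 153.1   4.8] ang [-0.31  0.16 21.53] dist 449 q6 -1.28
```

Call:
{"method": "move_arm", "body": {"rows": [{"angular": [0,0,21.5],"slide": [422,153,0],"grip": -0.1},{"angular": [0,0,21.5],"slide": [422,153,0],"grip": -0.1},{"angular": [0,0,21.5],"slide": [422,153,0],"grip": -0.1},{"angular": [0,0,21.5],"slide": [422,153,0],"grip": -0.1},{"angular": [0,0,21.5],"slide": [422,153,0],"grip": -0.1},{"angular": [0,0,21.5],"slide": [422,153,0],"grip": -0.1},{"angular": [0,0,21.5],"slide": [422,153,0],"grip": -0.1},{"angular": [0,0,21.5],"slide": [422,153,0],"grip": -0.1},{"angular": [0,0,21.5],"slide": [422,153,0],"grip": -0.1},{"angular": [0,0,21.5],"slide": [422,153,0],"grip": -0.1},{"angular": [0,0,21.5],"slide": [422,153,0],"grip": -0.1},{"angular": [0,0,21.5],"slide": [422,153,0],"grip": -0.1}]}}

```text
time: 28.1
eef_pos: [471.3, -68.8, 196.4]
ee_rot: [-0.0, -0.638, 0.77, 0.0]
contact_force: [0.1, -0.2, 0.4]
gripper_width: 38.4
grasp_force: 0.0
```

Run:
```python
from h import *
cr(); im,d,W=cloud('wrist')
rects(W,70,86,100,(400,640),(-170,40))
to(472.8,-69,52,-100.7)
```

```text
t 28.1 [471.3 -68.8 196.4] yaw -100.6 r 221.0 crank -115.5 [ 0.1 -0.2  0.4] q [-0.32  0.2  -0.24  1.14  0.   -1.7 ] 38.41780497685965
(70, 86) 1502 c [472.7 -69.6] [89.8 11.8] 79.6 mean [471.9 -72.5  79.9] px [278. 193.]
slide [  0.3  -1.6 144.5] ang [0.04 0.01 0.11] dist 144 q6 -1.7
```

Call:
{"method": "move_arm", "body": {"rows": [{"angular": [0,0,0.3],"slide": [0.3,-1.6,50],"grip": -0.1},{"angular": [0,0,0.3],"slide": [0.3,-1.6,100],"grip": -0.1},{"angular": [0,0,0.3],"slide": [0.3,-1.6,143],"grip": -0.1},{"angular": [0,0,0.3],"slide": [0.3,-1.6,143],"grip": -0.1},{"angular": [0,0,0.3],"slide": [0.3,-1.6,143],"grip": -1},{"angular": [0,0,0.3],"slide": [0.3,-1.6,143],"grip": -1},{"angular": [0,0,0.3],"slide": [0.3,-1.6,143],"grip": -1},{"angular": [0,0,0.3],"slide": [0.3,-1.6,143],"grip": -1},{"angular": [0,0,0.3],"slide": [0.3,-1.6,100],"grip": -1},{"angular": [0,0,0.3],"slide": [0.3,-1.6,50],"grip": -1},{"angular": [0,0,0.3],"slide": [0.3,-1.6,0],"grip": -1},{"angular": [0,0,0.3],"slide": [0.3,-1.6,-20],"grip": -1},{"angular": [0,0,0.3],"slide": [0.3,-1.6,-20],"grip": -1}]}}

```text
time: 29.45
eef_pos: [474.6, -70.6, 221.1]
ee_rot: [0.002, -0.636, 0.771, -0.003]
contact_force: [1.0, -0.2, -1.7]
gripper_width: 11.1
grasp_force: 44.6
```

Run:
```python
from h import *
cr(); to(437.1,353.5,215,-79.2)
```

```text
t 29.45 [474.6 -70.6 221.1] yaw -101.0 r 221.3 crank -114.5 [ 1.  -0.2 -1.7] q [-0.32  0.18 -0.18  1.2   0.   -1.7 ] 11.14917519123817
slide [-409.2  117.6    4.9] ang [ -0.4   -0.13 -21.77] dist 426 q6 -1.7
```

Call:
{"method": "move_arm", "body": {"rows": [{"angular": [0,0,-21.8],"slide": [-409,117.6,0],"grip": -1},{"angular": [0,0,-21.8],"slide": [-409,117.6,0],"grip": -1},{"angular": [0,0,-21.8],"slide": [-409,117.6,0],"grip": -1},{"angular": [0,0,-21.8],"slide": [-409,117.6,0],"grip": -1},{"angular": [0,0,-21.8],"slide": [-409,117.6,0],"grip": -1},{"angular": [0,0,-21.8],"slide": [-409,117.6,0],"grip": -1},{"angular": [0,0,-21.8],"slide": [-409,117.6,0],"grip": -1},{"angular": [0,0,-21.8],"slide": [-409,117.6,0],"grip": -1},{"angular": [0,0,-21.8],"slide": [-409,117.6,0],"grip": -1},{"angular": [0,0,-21.8],"slide": [-409,117.6,0],"grip": -1},{"angular": [0,0,-21.8],"slide": [-409,117.6,0],"grip": -1},{"angular": [0,0,-21.8],"slide": [-409,117.6,60],"grip": -1},{"angular": [0,0,-21.8],"slide": [-409,117.6,112],"grip": -1},{"angular": [0,0,-21.8],"slide": [-409,117.6,112],"grip": -1},{"angular": [0,0,-21.8],"slide": [-409,117.6,112],"grip": -1},{"angular": [0,0,-21.8],"slide": [-409,117.6,112],"grip": -1}]}}

```text
time: 31.05
eef_pos: [436.5, 353.8, 106.9]
ee_rot: [-0.001, 0.77, -0.638, 0.0]
contact_force: [-0.2, 0.3, 0.9]
gripper_width: 11.1
grasp_force: 44.5
```

Run:
```python
from h import *
cr(); to(437.1,353.5,54,-79.2)
im,d,W=cloud('wrist'); rects(W,37,43,100,(370,620),(270,460));rects(W,70,86,100,(510,620),(270,460))
```

```text
t 31.05 [436.5 353.8 106.9] yaw -79.2 r 258.0 crank 120.2 [-0.2  0.3  0.9] q [ 0.54  0.39 -0.21  0.97 -0.   -1.22] 11.107628620322627
slide [ 0.5 -0.4 52.9] ang [-0.12  0.04 -0.02] dist 53 q6 -1.22
(37, 43) 3239 c [571.8 379.4] [ 37.2 109.2] 7.0 mean [578.7 364.2  40. ] px [ 71. 195.]
(37, 43) 7632 c [515.9 369. ] [ 38.3 108.1] 10.8 mean [516.2 363.8  39.8] px [164. 211.]
(37, 43) 6556 c [463.8 358.1] [ 37.8 106.2] 10.2 mean [466.6 348.2  39.8] px [239. 203.]
(37, 43) 6674 c [410.5 348. ] [ 37.9 106.3] 10.9 mean [411.2 338.   39.8] px [321. 203.]
(37, 43) 531 c [537.2 372.6] [11.1 89.8] 17.4 mean [538.1 368.9  40. ] px [131. 212.]
(70, 86) 4211 c [542.4 374.6] [13.3 90.1] 10.9 mean [541.5 370.   78.4] px [ 96. 236.]
```

Call:
{"method": "move_arm", "body": {"rows": [{"angular": [0,0,0],"slide": [0,-0.4,10],"grip": -1},{"angular": [0,0,0],"slide": [0,-0.4,20],"grip": -1},{"angular": [0,0,0],"slide": [0,-0.4,30],"grip": -1},{"angular": [0,0,0],"slide": [0,-0.4,40],"grip": -1},{"angular": [0,0,0],"slide": [0,-0.4,50],"grip": -1},{"angular": [0,0,0],"slide": [0,-0.4,52],"grip": -1},{"angular": [0,0,0],"slide": [0,-0.4,52],"grip": -1}]}}

```text
time: 31.8
eef_pos: [435.7, 354.0, 53.5]
ee_rot: [-0.0, 0.771, -0.637, 0.0]
contact_force: [-5.6, -2.3, 21.8]
gripper_width: 11.0
grasp_force: 51.4
```

Call:
{"method": "move_arm", "body": {"rows": [{"angular": [0,0,0],"slide": [0,0,0],"grip": -0.1},{"angular": [0,0,0],"slide": [0,0,0],"grip": -0.1},{"angular": [0,0,0],"slide": [0,0,0],"grip": -0.1},{"angular": [0,0,0],"slide": [0,0,-40],"grip": -0.1},{"angular": [0,0,0],"slide": [0,0,-90],"grip": -0.1},{"angular": [0,0,0],"slide": [0,0,-140],"grip": -0.1},{"angular": [0,0,0],"slide": [0,0,-180],"grip": -0.1},{"angular": [0,0,0],"slide": [0,0,-180],"grip": -0.1}]}}

```text
time: 32.6
eef_pos: [437.4, 354.9, 237.8]
ee_rot: [-0.004, 0.771, -0.637, 0.001]
contact_force: [0.8, -0.7, -1.2]
gripper_width: 38.2
grasp_force: 0.0
```

Run:
```python
from h import *
cr(); im,d,W=cloud('wrist'); rects(W,70,86,100,(370,620),(270,460))
to(475,-340,250,-79)
```

```text
t 32.6 [437.4 354.9 237.8] yaw -79.2 r 258.5 crank 119.9 [ 0.8 -0.7 -1.2] q [ 0.54  0.32  0.06  1.3  -0.   -1.22] 38.229954909134584
(70, 86) 1129 c [436.1 353.3] [11.4 89. ] 10.7 mean [436.8 350.8  79.9] px [283. 180.]
(70, 86) 1386 c [542.7 374.8] [12.6 90.2] 10.8 mean [541.9 371.7  79. ] px [171. 180.]
slide [689.3  92.9 -16.4] ang [-0.23  0.08 -0.17] dist 696 q6 -1.22
```

Call:
{"method": "move_arm", "body": {"rows": [{"angular": [0,0,0],"slide": [689,93,-16],"grip": -0.1},{"angular": [0,0,0],"slide": [689,93,-16],"grip": -0.1},{"angular": [0,0,0],"slide": [689,93,-16],"grip": -0.1},{"angular": [0,0,0],"slide": [689,93,-16],"grip": -0.1},{"angular": [0,0,0],"slide": [689,93,-16],"grip": -0.1},{"angular": [0,0,0],"slide": [689,93,-16],"grip": -0.1},{"angular": [0,0,0],"slide": [689,93,-16],"grip": -0.1},{"angular": [0,0,0],"slide": [689,93,-16],"grip": -0.1},{"angular": [0,0,0],"slide": [689,93,-16],"grip": -0.1},{"angular": [0,0,0],"slide": [689,93,-16],"grip": -0.1},{"angular": [0,0,0],"slide": [689,93,-16],"grip": -0.1},{"angular": [0,0,0],"slide": [689,93,-16],"grip": -0.1},{"angular": [0,0,0],"slide": [689,93,-16],"grip": -0.1},{"angular": [0,0,0],"slide": [689,93,-16],"grip": -0.1},{"angular": [0,0,0],"slide": [689,93,-16],"grip": -0.1},{"angular": [0,0,0],"slide": [689,93,-16],"grip": -0.1},{"angular": [0,0,0],"slide": [689,93,-16],"grip": -0.1}]}}

```text
time: 34.35
eef_pos: [473.7, -339.4, 248.1]
ee_rot: [-0.0, 0.771, -0.637, -0.001]
contact_force: [-0.9, 0.5, -0.1]
gripper_width: 38.5
grasp_force: 0.0
```

Run:
```python
from h import *
cr(); im,d,W=cloud('wrist'); save('tray.png',im)
R=((340,620),(-480,-240))
rects(W,70,86,100,*R); rects(W,45,51,100,*R)
```

```text
t 34.35 [ 473.7 -339.4  248.1] yaw -79.1 r 479.2 crank -101.1 [-0.9  0.5 -0.1] q [-0.76  0.36  0.14  1.35  0.   -2.52] 38.53859720259148
(70, 86) 1516 c [ 475.6 -361.5] [ 12.  119.4] 12.2 mean [ 476.4 -365.3   79.9] px [282. 155.]
(70, 86) 1657 c [ 420.6 -366.6] [ 12.5 119.4] 11.6 mean [ 422.1 -370.2   79.2] px [338. 160.]
(70, 86) 1608 c [ 525.3 -343.1] [ 12.3 119.5] 9.7 mean [ 525.3 -347.    79.5] px [229. 164.]
(45, 51) 4271 c [ 449.  -365.9] [ 43.  141.9] 13.9 mean [ 448.9 -369.7   47.8] px [308. 150.]
(45, 51) 4098 c [ 556.1 -345.1] [ 38.2 140.8] 9.3 mean [ 555.  -350.2   48. ] px [206. 149.]
(45, 51) 4238 c [ 499.2 -355.1] [ 41.9 140.6] 9.1 mean [ 501.4 -358.9   47.9] px [258. 151.]
(45, 51) 3882 c [ 393.3 -376.4] [ 36.  140.4] 13.3 mean [ 395.  -380.8   47.8] px [360. 149.]
```

View pics/tray.png

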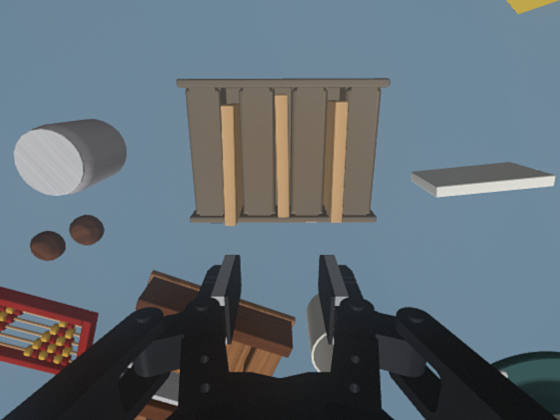

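The tray view shows blanks at (229,164), (282,155) and (338,160). The left one has slid about 12 mm along its bay but still stands. I grasp that one first.

Run:
```python
from h import *
to(525.3,-343.1,54,-80.3)
```

```text
slide [ 13.7 -49.9 194.5] ang [0.02 0.04 1.19] dist 201 q6 -2.52
```

Call:
{"method": "move_arm", "body": {"rows": [{"angular": [0,0,1.2],"slide": [13.7,-50,40],"grip": -0.1},{"angular": [0,0,1.2],"slide": [13.7,-50,90],"grip": -0.1},{"angular": [0,0,1.2],"slide": [13.7,-50,120],"grip": -0.1},{"angular": [0,0,1.2],"slide": [13.7,-50,120],"grip": -0.1},{"angular": [0,0,1.2],"slide": [13.7,-50,160],"grip": -0.1},{"angular": [0,0,1.2],"slide": [13.7,-50,193],"grip": -0.1},{"angular": [0,0,1.2],"slide": [13.7,-50,193],"grip": -0.1},{"angular": [0,0,1.2],"slide": [13.7,-50,193],"grip": -0.1},{"angular": [0,0,1.2],"slide": [13.7,-50,193],"grip": -1},{"angular": [0,0,1.2],"slide": [13.7,-50,193],"grip": -1},{"angular": [0,0,1.2],"slide": [13.7,-50,193],"grip": -1},{"angular": [0,0,1.2],"slide": [13.7,-50,193],"grip": -1},{"angular": [0,0,1.2],"slide": [13.7,-50,193],"grip": -1}]}}

```text
time: 35.7
eef_pos: [526.0, -345.2, 58.3]
ee_rot: [0.0, 0.764, -0.645, 0.001]
contact_force: [-4.6, 0.9, 12.5]
gripper_width: 11.4
grasp_force: 39.9
```

Call:
{"method": "move_arm", "body": {"rows": [{"angular": [0,0,0],"slide": [0,0,-40],"grip": -1},{"angular": [0,0,0],"slide": [0,0,-80],"grip": -1},{"angular": [0,0,0],"slide": [0,0,-120],"grip": -1},{"angular": [0,0,0],"slide": [0,0,-150],"grip": -1},{"angular": [0,0,0],"slide": [0,0,-150],"grip": -1}]}}

```text
time: 36.2
eef_pos: [526.9, -345.5, 211.3]
ee_rot: [0.0, 0.764, -0.645, 0.004]
contact_force: [-0.2, 0.6, -1.7]
gripper_width: 11.1
grasp_force: 40.0
```

Run:
```python
from h import *
cr(); im,d,W=cloud('wrist')
z0=observe()['eef_pos'][2]
rects(W,z0+22,z0+32,100,(440,620),(-450,-240))
to(581.9,-73.6,200,-100.8)
```

```text
t 36.2 [ 526.9 -345.5  211.3] yaw -80.4 r 477.9 crank -94.7 [-0.2  0.6 -1.7] q [-0.71  0.45  0.18  1.3   0.   -2.45] 11.0864082743817
(np.float64(230.68166001261807), np.float64(240.68166001261807)) 6790 c [ 527.9 -350.7] [ 37.2 103.6] 24.4 mean [ 529.2 -357.4  233.5] px [279. 265.]
slide [-258.3 -100.2    8.1] ang [-0.21 -0.17 20.43] dist 277 q6 -2.45
```

Call:
{"method": "move_arm", "body": {"rows": [{"angular": [0,0,20.4],"slide": [-257.5,-100.2,0],"grip": -1},{"angular": [0,0,20.4],"slide": [-257.5,-100.2,0],"grip": -1},{"angular": [0,0,20.4],"slide": [-257.5,-100.2,0],"grip": -1},{"angular": [0,0,20.4],"slide": [-257.5,-100.2,0],"grip": -1},{"angular": [0,0,20.4],"slide": [-257.5,-100.2,0],"grip": -1},{"angular": [0,0,20.4],"slide": [-257.5,-100.2,0],"grip": -1},{"angular": [0,0,20.4],"slide": [-257.5,-100.2,0],"grip": -1},{"angular": [0,0,20.4],"slide": [-257.5,-100.2,0],"grip": -1},{"angular": [0,0,20.4],"slide": [-257.5,-100.2,40],"grip": -1},{"angular": [0,0,20.4],"slide": [-257.5,-100.2,80],"grip": -1},{"angular": [0,0,20.4],"slide": [-257.5,-100.2,80],"grip": -1},{"angular": [0,0,20.4],"slide": [-257.5,-100.2,80],"grip": -1},{"angular": [0,0,20.4],"slide": [-257.5,-100.2,80],"grip": -1}]}}

```text
time: 37.55
eef_pos: [582.2, -74.6, 127.9]
ee_rot: [0.001, -0.637, 0.771, -0.001]
contact_force: [-0.3, -0.8, -0.6]
gripper_width: 11.0
grasp_force: 39.8
```

Run:
```python
from h import *
cr(); im,d,W=cloud('wrist'); save('ins2.png',im)
rects(W,37,43,100,(400,660),(-200,-20)); rects(W,59,65,100,(400,660),(-200,-20)); rects(W,53,58,100,(400,660),(-40,20))
to(581.7,-74.6,56,-100.8)
```

```text
t 37.55 [582.2 -74.6 127.9] yaw -100.8 r 206.0 crank -85.6 [-0.3 -0.8 -0.6] q [-0.27  0.41 -0.1   1.05 -0.   -1.65] 11.048527260206125
(37, 43) 5125 c [445.3 -72.5] [76.7 38.5] 79.2 mean [445.7 -75.   39.6] px [464. 175.]
(37, 43) 4717 c [ 604.2 -102.3] [76.4 37.5] 79.0 mean [ 604.4 -105.6   39.9] px [242. 174.]
(37, 43) 4916 c [550.7 -92.2] [76.5 37.6] 80.0 mean [550.  -94.8  39.8] px [318. 175.]
(37, 43) 5119 c [498.3 -82.2] [76.2 38.1] 79.2 mean [498.4 -84.6  39.7] px [391. 175.]
(59, 65) 9617 c [ 515.2 -135.6] [ 18. 200.] 79.2 mean [ 515.1 -135.7   61.8] px [368. 110.]
(53, 58) 1266 c [506.2  10.3] [  9.1 106.9] 78.7 mean [507.    9.5  55.4] px [396. 299.]
slide [ 0.2  0.8 71.9] ang [-0.16 -0.01 -0.  ] dist 72 q6 -1.65
```

View pics/ins2.png

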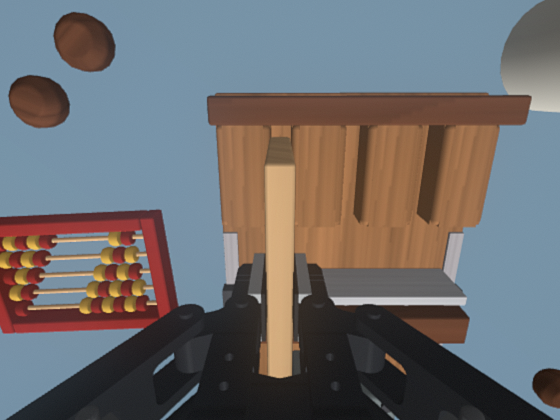

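The blank in hand lies in line with the outer slot at (280,130). I lower it.

Call:
{"method": "move_arm", "body": {"rows": [{"angular": [0,0,0],"slide": [0.2,0.5,15],"grip": -1},{"angular": [0,0,0],"slide": [0.2,0.5,30],"grip": -1},{"angular": [0,0,0],"slide": [0.2,0.5,40],"grip": -1},{"angular": [0,0,0],"slide": [0.2,0.5,50],"grip": -1},{"angular": [0,0,0],"slide": [0.2,0.5,60],"grip": -1},{"angular": [0,0,0],"slide": [0.2,0.5,68],"grip": -1},{"angular": [0,0,0],"slide": [0.2,0.5,70],"grip": -1},{"angular": [0,0,0],"slide": [0.2,0.5,70],"grip": -1}]}}

```text
time: 38.4
eef_pos: [581.4, -74.3, 57.2]
ee_rot: [0.0, -0.638, 0.77, -0.001]
contact_force: [-4.7, -1.0, 19.6]
gripper_width: 10.7
grasp_force: 44.4
```

Call:
{"method": "move_arm", "body": {"rows": [{"angular": [0,0,0],"slide": [0,0,-1],"grip": -0.1},{"angular": [0,0,0],"slide": [0,0,-1],"grip": -0.1},{"angular": [0,0,0],"slide": [0,0,-1],"grip": -0.1},{"angular": [0,0,0],"slide": [0,0,-40],"grip": -0.1},{"angular": [0,0,0],"slide": [0,0,-90],"grip": -0.1},{"angular": [0,0,0],"slide": [0,0,-140],"grip": -0.1},{"angular": [0,0,0],"slide": [0,0,-140],"grip": -0.1}]}}

```text
time: 39.1
eef_pos: [583.1, -74.4, 202.0]
ee_rot: [0.003, -0.638, 0.77, -0.004]
contact_force: [0.9, -0.2, -1.5]
gripper_width: 38.2
grasp_force: 0.0
```

Run:
```python
from h import *
cr(); im,d,W=cloud('wrist')
rects(W,70,86,100,(400,660),(-170,20))
to(475.6,-355,190,-77.8)
```

```text
t 39.1 [583.1 -74.4 202. ] yaw -100.8 r 205.9 crank -85.3 [ 0.9 -0.2 -1.5] q [-0.27  0.37  0.04  1.23  0.   -1.65] 38.179387895907325
(70, 86) 1901 c [582.  -72.2] [119.8  12. ] 79.1 mean [581.1 -77.2  79.8] px [283. 191.]
slide [295.8  52.3   8.6] ang [ -0.29  -0.08 -22.97] dist 300 q6 -1.65
```

Call:
{"method": "move_arm", "body": {"rows": [{"angular": [0,0,-23],"slide": [296,52,0],"grip": -0.1},{"angular": [0,0,-23],"slide": [296,52,0],"grip": -0.1},{"angular": [0,0,-23],"slide": [296,52,0],"grip": -0.1},{"angular": [0,0,-23],"slide": [296,52,0],"grip": -0.1},{"angular": [0,0,-23],"slide": [296,52,0],"grip": -0.1},{"angular": [0,0,-23],"slide": [296,52,0],"grip": -0.1},{"angular": [0,0,-23],"slide": [296,52,0],"grip": -0.1},{"angular": [0,0,-23],"slide": [296,52,0],"grip": -0.1},{"angular": [0,0,-23],"slide": [296,52,0],"grip": -0.1},{"angular": [0,0,-23],"slide": [296,52,0],"grip": -0.1}]}}

```text
time: 40.15
eef_pos: [474.9, -353.5, 195.6]
ee_rot: [-0.0, 0.779, -0.627, -0.0]
contact_force: [0.4, 0.2, -0.4]
gripper_width: 38.3
grasp_force: 0.0
```

Run:
```python
from h import *
cr(); im,d,W=cloud('wrist'); rects(W,70,86,100,(340,620),(-480,-240))
to(475.6,-361,54,-77.8)
```

```text
t 40.15 [ 474.9 -353.5  195.6] yaw -77.7 r 492.8 crank -100.7 [ 0.4  0.2 -0.4] q [-0.78  0.39  0.05  1.23  0.   -2.56] 38.32490370724737
(70, 86) 2020 c [ 475.6 -361.9] [ 12.  119.9] 12.2 mean [ 476.7 -367.1   79.8] px [281. 181.]
(70, 86) 2228 c [ 420.6 -366.7] [ 12.6 119.3] 11.7 mean [ 422.4 -371.1   79.1] px [346. 190.]
slide [  7.5   0.9 141.8] ang [0.   0.02 0.13] dist 142 q6 -2.56
```

Call:
{"method": "move_arm", "body": {"rows": [{"angular": [0,0,0],"slide": [7.5,0.7,50],"grip": -0.1},{"angular": [0,0,0],"slide": [7.5,0.7,100],"grip": -0.1},{"angular": [0,0,0],"slide": [7.5,0.7,140],"grip": -0.1},{"angular": [0,0,0],"slide": [7.5,0.7,140],"grip": -0.1},{"angular": [0,0,0],"slide": [7.5,0.7,140],"grip": -1},{"angular": [0,0,0],"slide": [7.5,0.7,140],"grip": -1},{"angular": [0,0,0],"slide": [7.5,0.7,140],"grip": -1},{"angular": [0,0,0],"slide": [7.5,0.7,140],"grip": -1},{"angular": [0,0,0],"slide": [7.5,0.7,140],"grip": -1},{"angular": [0,0,0],"slide": [7.5,0.7,100],"grip": -1},{"angular": [0,0,0],"slide": [7.5,0.7,50],"grip": -1},{"angular": [0,0,0],"slide": [7.5,0.7,0],"grip": -1},{"angular": [0,0,0],"slide": [7.5,0.7,-15],"grip": -1},{"angular": [0,0,0],"slide": [7.5,0.7,-15],"grip": -1}]}}

```text
time: 41.6
eef_pos: [476.4, -363.4, 215.1]
ee_rot: [0.0, 0.778, -0.628, 0.003]
contact_force: [-0.6, 0.8, -2.0]
gripper_width: 11.3
grasp_force: 42.9
```

Run:
```python
from h import *
cr(); to(528.6,-64.6,200,-100.8)
```

```text
t 41.6 [ 476.4 -363.4  215.1] yaw -77.8 r 502.3 crank -100.3 [-0.6  0.8 -2. ] q [-0.79  0.39  0.1   1.27  0.   -2.57] 11.31988899379013
slide [-281.  -114.3   13.9] ang [-0.28 -0.28 23.03] dist 304 q6 -2.57
```

Call:
{"method": "move_arm", "body": {"rows": [{"angular": [0,0,23],"slide": [-281,-114.3,0],"grip": -1},{"angular": [0,0,23],"slide": [-281,-114.3,0],"grip": -1},{"angular": [0,0,23],"slide": [-281,-114.3,0],"grip": -1},{"angular": [0,0,23],"slide": [-281,-114.3,0],"grip": -1},{"angular": [0,0,23],"slide": [-281,-114.3,0],"grip": -1},{"angular": [0,0,23],"slide": [-281,-114.3,0],"grip": -1},{"angular": [0,0,23],"slide": [-281,-114.3,0],"grip": -1},{"angular": [0,0,23],"slide": [-281,-114.3,0],"grip": -1},{"angular": [0,0,23],"slide": [-281,-114.3,40],"grip": -1},{"angular": [0,0,23],"slide": [-281,-114.3,85],"grip": -1},{"angular": [0,0,23],"slide": [-281,-114.3,85],"grip": -1},{"angular": [0,0,23],"slide": [-281,-114.3,85],"grip": -1},{"angular": [0,0,23],"slide": [-281,-114.3,85],"grip": -1}]}}

```text
time: 42.9
eef_pos: [528.5, -64.5, 128.0]
ee_rot: [0.001, -0.637, 0.771, -0.001]
contact_force: [0.2, -0.1, 0.1]
gripper_width: 10.9
grasp_force: 42.7
```

Run:
```python
from h import *
cr(); im,d,W=cloud('wrist')
rects(W,37,43,100,(400,660),(-200,-20)); 
to(528.6,-64.6,58,-100.8)
```

```text
t 42.9 [528.5 -64.5 128. ] yaw -100.8 r 198.9 crank -100.9 [ 0.2 -0.1  0.1] q [-0.27  0.33 -0.24  1.   -0.   -1.66] 10.899642568058987
(37, 43) 3861 c [ 603.9 -102.5] [76.6 37.5] 79.0 mean [ 606.6 -106.7   40. ] px [164. 174.]
(37, 43) 4798 c [551.1 -92.4] [76.5 37.5] 79.1 mean [551.1 -95.5  39.9] px [242. 174.]
(37, 43) 4850 c [498.  -82.1] [76.7 37.9] 79.5 mean [496.7 -84.9  39.8] px [318. 175.]
(37, 43) 5115 c [445.3 -72.2] [76.4 38.5] 79.1 mean [445.3 -74.6  39.7] px [390. 175.]
(37, 43) 229 c [575.3 -75.3] [111.3   2.3] 80.3 mean [574.5 -79.2  40. ] px [216. 200.]
slide [ 0.2  0.2 69.9] ang [-0.17 -0.02 -0.01] dist 70 q6 -1.66
```

Call:
{"method": "move_arm", "body": {"rows": [{"angular": [0,0,0],"slide": [0.2,0,15],"grip": -1},{"angular": [0,0,0],"slide": [0.2,0,30],"grip": -1},{"angular": [0,0,0],"slide": [0.2,0,40],"grip": -1},{"angular": [0,0,0],"slide": [0.2,0,50],"grip": -1},{"angular": [0,0,0],"slide": [0.2,0,60],"grip": -1},{"angular": [0,0,0],"slide": [0.2,0,68],"grip": -1},{"angular": [0,0,0],"slide": [0.2,0,70],"grip": -1},{"angular": [0,0,0],"slide": [0.2,0,70],"grip": -1}]}}

```text
time: 43.75
eef_pos: [527.7, -63.9, 57.1]
ee_rot: [0.0, -0.638, 0.77, -0.001]
contact_force: [-7.2, 0.7, 23.2]
gripper_width: 11.3
grasp_force: 48.2
```

Call:
{"method": "move_arm", "body": {"rows": [{"angular": [0,0,0],"slide": [0,0,-1],"grip": -0.1},{"angular": [0,0,0],"slide": [0,0,-1],"grip": -0.1},{"angular": [0,0,0],"slide": [0,0,-1],"grip": -0.1},{"angular": [0,0,0],"slide": [0,0,-40],"grip": -0.1},{"angular": [0,0,0],"slide": [0,0,-90],"grip": -0.1},{"angular": [0,0,0],"slide": [0,0,-140],"grip": -0.1},{"angular": [0,0,0],"slide": [0,0,-140],"grip": -0.1}]}}

```text
time: 44.45
eef_pos: [529.8, -64.4, 201.6]
ee_rot: [0.002, -0.638, 0.77, -0.004]
contact_force: [0.6, 0.3, -1.4]
gripper_width: 38.5
grasp_force: 0.0
```

Run:
```python
from h import *
cr(); im,d,W=cloud('wrist')
rects(W,70,86,100,(400,660),(-170,20))
to(420.6,-358,195,-78.3)
```

```text
t 44.45 [529.8 -64.4 201.6] yaw -100.8 r 198.6 crank -100.6 [ 0.6  0.3 -1.4] q [-0.27  0.28 -0.1   1.18  0.   -1.66] 38.46274606162144
(70, 86) 1881 c [527.9 -62.3] [120.2  11.6] 79.1 mean [527.3 -66.9  79.8] px [283. 191.]
(70, 86) 2063 c [581.8 -72.3] [119.7  12.4] 79.2 mean [580.  -77.6  79.3] px [220. 190.]
slide [308.9  51.5   3.4] ang [ -0.29  -0.08 -22.47] dist 313 q6 -1.66
```

Call:
{"method": "move_arm", "body": {"rows": [{"angular": [0,0,-22.5],"slide": [309,52,0],"grip": -0.1},{"angular": [0,0,-22.5],"slide": [309,52,0],"grip": -0.1},{"angular": [0,0,-22.5],"slide": [309,52,0],"grip": -0.1},{"angular": [0,0,-22.5],"slide": [309,52,0],"grip": -0.1},{"angular": [0,0,-22.5],"slide": [309,52,0],"grip": -0.1},{"angular": [0,0,-22.5],"slide": [309,52,0],"grip": -0.1},{"angular": [0,0,-22.5],"slide": [309,52,0],"grip": -0.1},{"angular": [0,0,-22.5],"slide": [309,52,0],"grip": -0.1},{"angular": [0,0,-22.5],"slide": [309,52,0],"grip": -0.1},{"angular": [0,0,-22.5],"slide": [309,52,0],"grip": -0.1}]}}

```text
time: 45.5
eef_pos: [418.7, -356.6, 195.3]
ee_rot: [-0.0, 0.776, -0.631, -0.001]
contact_force: [-1.0, 0.3, -0.3]
gripper_width: 38.4
grasp_force: 0.0
```

Run:
```python
from h import *
cr(); im,d,W=cloud('wrist'); rects(W,70,86,100,(340,620),(-480,-240))
to(420.6,-366.2,54,-78.3)
```

```text
t 45.5 [ 418.7 -356.6  195.3] yaw -78.2 r 509.3 crank -106.8 [-1.   0.3 -0.3] q [-0.85  0.32 -0.06  1.19  0.   -2.63] 38.35695125045913
(70, 86) 2015 c [ 420.3 -366.9] [ 11.9 119. ] 11.9 mean [ 421.2 -371.1   79.8] px [281. 180.]
slide [  9.9   0.2 141.5] ang [0.02 0.04 0.1 ] dist 142 q6 -2.63
```

Call:
{"method": "move_arm", "body": {"rows": [{"angular": [0,0,0],"slide": [9.9,0.2,50],"grip": -0.1},{"angular": [0,0,0],"slide": [9.9,0.2,100],"grip": -0.1},{"angular": [0,0,0],"slide": [9.9,0.2,140],"grip": -0.1},{"angular": [0,0,0],"slide": [9.9,0.2,140],"grip": -0.1},{"angular": [0,0,0],"slide": [9.9,0.2,140],"grip": -1},{"angular": [0,0,0],"slide": [9.9,0.2,140],"grip": -1},{"angular": [0,0,0],"slide": [9.9,0.2,140],"grip": -1},{"angular": [0,0,0],"slide": [9.9,0.2,140],"grip": -1},{"angular": [0,0,0],"slide": [9.9,0.2,140],"grip": -1},{"angular": [0,0,0],"slide": [9.9,0.2,100],"grip": -1},{"angular": [0,0,0],"slide": [9.9,0.2,50],"grip": -1},{"angular": [0,0,0],"slide": [9.9,0.2,0],"grip": -1},{"angular": [0,0,0],"slide": [9.9,0.2,-15],"grip": -1},{"angular": [0,0,0],"slide": [9.9,0.2,-15],"grip": -1}]}}

```text
time: 46.95
eef_pos: [421.3, -368.4, 214.8]
ee_rot: [0.001, 0.776, -0.631, 0.003]
contact_force: [0.7, -0.6, -1.3]
gripper_width: 11.3
grasp_force: 44.7
```

Run:
```python
from h import *
cr(); to(475.7,-54.6,200,-100.8)
```

```text
t 46.95 [ 421.3 -368.4  214.8] yaw -78.3 r 519.8 crank -106.2 [ 0.7 -0.6 -1.3] q [-0.86  0.32 -0.01  1.24 -0.   -2.64] 11.348474968464686
slide [-296.3 -117.    13.5] ang [-0.24 -0.29 22.53] dist 319 q6 -2.64
```

Call:
{"method": "move_arm", "body": {"rows": [{"angular": [0,0,22.5],"slide": [-296.3,-117,0],"grip": -1},{"angular": [0,0,22.5],"slide": [-296.3,-117,0],"grip": -1},{"angular": [0,0,22.5],"slide": [-296.3,-117,0],"grip": -1},{"angular": [0,0,22.5],"slide": [-296.3,-117,0],"grip": -1},{"angular": [0,0,22.5],"slide": [-296.3,-117,0],"grip": -1},{"angular": [0,0,22.5],"slide": [-296.3,-117,0],"grip": -1},{"angular": [0,0,22.5],"slide": [-296.3,-117,0],"grip": -1},{"angular": [0,0,22.5],"slide": [-296.3,-117,0],"grip": -1},{"angular": [0,0,22.5],"slide": [-296.3,-117,0],"grip": -1},{"angular": [0,0,22.5],"slide": [-296.3,-117,40],"grip": -1},{"angular": [0,0,22.5],"slide": [-296.3,-117,85],"grip": -1},{"angular": [0,0,22.5],"slide": [-296.3,-117,85],"grip": -1},{"angular": [0,0,22.5],"slide": [-296.3,-117,85],"grip": -1},{"angular": [0,0,22.5],"slide": [-296.3,-117,85],"grip": -1}]}}

```text
time: 48.35
eef_pos: [475.8, -54.3, 127.8]
ee_rot: [0.001, -0.637, 0.771, -0.001]
contact_force: [-0.2, -0.5, 0.0]
gripper_width: 11.0
grasp_force: 44.5
```

Run:
```python
from h import *
cr(); im,d,W=cloud('wrist')
rects(W,37,43,400,(400,660),(-200,-20)); 
to(475.7,-54.6,58,-100.8)
```

```text
t 48.35 [475.8 -54.3 127.8] yaw -100.8 r 206.0 crank -116.1 [-0.2 -0.5  0. ] q [-0.28  0.24 -0.37  0.95 -0.   -1.67] 10.966941813359698
(37, 43) 4893 c [444.4 -72.8] [76.2 37.5] 79.8 mean [443.7 -75.3  39.8] px [318. 174.]
(37, 43) 2407 c [ 604.4 -102.5] [76.9 37.5] 77.7 mean [ 609.6 -110.3   40.1] px [ 85. 169.]
(37, 43) 3920 c [550.7 -92.5] [75.8 37.5] 79.1 mean [553.2 -96.5  40. ] px [165. 173.]
(37, 43) 4733 c [498.  -82.5] [75.7 37.7] 78.6 mean [498.1 -85.7  39.9] px [242. 174.]
(37, 43) 504 c [575.3 -75.1] [111.9   3.7] 80.5 mean [574.6 -78.6  40. ] px [144. 201.]
slide [ 0.5  0.3 69.8] ang [-0.17 -0.02 -0.  ] dist 70 q6 -1.67
```

Call:
{"method": "move_arm", "body": {"rows": [{"angular": [0,0,0],"slide": [0.5,0.3,15],"grip": -1},{"angular": [0,0,0],"slide": [0.5,0.3,30],"grip": -1},{"angular": [0,0,0],"slide": [0.5,0.3,40],"grip": -1},{"angular": [0,0,0],"slide": [0.5,0.3,50],"grip": -1},{"angular": [0,0,0],"slide": [0.5,0.3,60],"grip": -1},{"angular": [0,0,0],"slide": [0.5,0.3,68],"grip": -1},{"angular": [0,0,0],"slide": [0.5,0.3,70],"grip": -1},{"angular": [0,0,0],"slide": [0.5,0.3,70],"grip": -1}]}}

```text
time: 49.2
eef_pos: [474.6, -54.0, 56.9]
ee_rot: [0.0, -0.638, 0.77, -0.001]
contact_force: [-5.9, 1.7, 25.8]
gripper_width: 11.0
grasp_force: 50.3
```

Call:
{"method": "move_arm", "body": {"rows": [{"angular": [0,0,0],"slide": [0,0,-1],"grip": -0.1},{"angular": [0,0,0],"slide": [0,0,-1],"grip": -0.1},{"angular": [0,0,0],"slide": [0,0,-1],"grip": -0.1},{"angular": [0,0,0],"slide": [0,0,-40],"grip": -0.1},{"angular": [0,0,0],"slide": [0,0,-90],"grip": -0.1},{"angular": [0,0,0],"slide": [0,0,-140],"grip": -0.1},{"angular": [0,0,0],"slide": [0,0,-140],"grip": -0.1}]}}

```text
time: 49.9
eef_pos: [476.7, -54.5, 201.3]
ee_rot: [0.002, -0.638, 0.77, -0.003]
contact_force: [1.1, 0.4, -1.1]
gripper_width: 38.1
grasp_force: 0.0
```

Run:
```python
from h import *
cr(); im,d,W=cloud('wrist')
rects(W,70,86,100,(400,660),(-170,20)); save('press3.png',im)
for y in(-4.5,175.5): to(621,126.5,200,y)
for t in range(8,161,8): print(-t,round(55*(np.cos(np.radians(t))-1),1),round(55*np.sin(np.radians(t)),1),end='; ')
```

```text
t 49.9 [476.7 -54.5 201.3] yaw -100.8 r 205.8 crank -115.8 [ 1.1  0.4 -1.1] q [-0.28  0.19 -0.23  1.14  0.   -1.67] 38.08245585120843
(70, 86) 2382 c [581.4 -72.3] [119.5  12.7] 79.0 mean [579.4 -76.6  78.8] px [158. 191.]
(70, 86) 2059 c [528.1 -62.7] [119.6  12.5] 79.3 mean [526.3 -68.1  79.4] px [221. 190.]
(70, 86) 1838 c [475.1 -52.4] [119.6  11.7] 79.5 mean [474.4 -56.5  79.9] px [283. 192.]
slide [-204.7 -108.9   -1.2] ang [ -0.19  -0.26 -96.27] dist 232 q6 -1.67
slide [-204.7 -108.9   -1.2] ang [-0.25  0.19 83.73] dist 232 q6 -1.67
-8 -0.5 7.7; -16 -2.1 15.2; -24 -4.8 22.4; -32 -8.4 29.1; -40 -12.9 35.4; -48 -18.2 40.9; -56 -24.2 45.6; -64 -30.9 49.4; -72 -38.0 52.3; -80 -45.4 54.2; -88 -53.1 55.0; -96 -60.7 54.7; -104 -68.3 53.4; -112 -75.6 51.0; -120 -82.5 47.6; -128 -88.9 43.3; -136 -94.6 38.2; -144 -99.5 32.3; -152 -103.6 25.8; -160 -106.7 18.8;
```

All three blanks stand in the press slots, tops at about 80 mm. Now I wind the jaw in, grasping the crank at world angle -4°.

Call:
{"method": "move_arm", "body": {"newtons": 60, "rows": [{"angular": [0,0,-96.5],"slide": [-204.7,-109,0],"grip": 0.2},{"angular": [0,0,-96.5],"slide": [-204.7,-109,0],"grip": 0.2},{"angular": [0,0,-96.5],"slide": [-204.7,-109,0],"grip": 0.2},{"angular": [0,0,-96.5],"slide": [-204.7,-109,0],"grip": 0.2},{"angular": [0,0,-96.5],"slide": [-204.7,-109,0],"grip": 0.2},{"angular": [0,0,-96.5],"slide": [-204.7,-109,0],"grip": 0.2},{"angular": [0,0,-96.5],"slide": [-204.7,-109,0],"grip": 0.2},{"angular": [0,0,-96.5],"slide": [-204.7,-109,0],"grip": 0.2},{"angular": [0,0,-96.5],"slide": [-204.7,-109,0],"grip": 0.2},{"angular": [0,0,-96.5],"slide": [-204.7,-109,0],"grip": 0.2},{"angular": [0,0,-96.5],"slide": [-204.7,-109,0],"grip": 0.2},{"angular": [0,0,-96.5],"slide": [-204.7,-109,0],"grip": 0.2},{"angular": [0,0,-96.5],"slide": [-204.7,-109,0],"grip": 0.2},{"angular": [0,0,-96.5],"slide": [-204.7,-109,0],"grip": 0.2}]}}

```text
time: 51.35
eef_pos: [619.4, 126.8, 194.9]
ee_rot: [0.0, 0.999, -0.038, -0.001]
contact_force: [0.5, 0.3, 0.3]
gripper_width: 51.4
grasp_force: 0.0
```

Run:
```python
from h import *
cr(); im,d,W=cloud('wrist'); rects(W,131,142,60,(480,700),(40,230))
to(621.2,127,101,-3.7)
```

```text
t 51.35 [619.4 126.8 194.9] yaw -4.4 r 53.3 crank -4.3 [0.5 0.3 0.3] q [ 0.07  0.46  0.16  1.27  0.   -2.99] 51.37012692388643
(131, 142) 966 c [621.4 128.5] [15.8 29.7] 86.0 mean [622.4 128.3 136.1] px [278. 221.]
slide [ 1.8 -0.3 94.1] ang [ 0.01  0.06 -0.65] dist 94 q6 -2.99
```

Call:
{"method": "move_arm", "body": {"rows": [{"angular": [0,0,0],"slide": [1.6,-1.1,45],"grip": 0.2},{"angular": [0,0,0],"slide": [1.6,-1.1,93],"grip": 0.2},{"angular": [0,0,0],"slide": [1.6,-1.1,93],"grip": 0.2},{"angular": [0,0,0],"slide": [1.6,-1.1,93],"grip": 0.2},{"angular": [0,0,0],"slide": [1.6,-1.1,93],"grip": -1},{"angular": [0,0,0],"slide": [1.6,-1.1,93],"grip": -1},{"angular": [0,0,0],"slide": [1.6,-1.1,93],"grip": -1},{"angular": [0,0,0],"slide": [1.6,-1.1,93],"grip": -1},{"angular": [0,0,0],"slide": [1.6,-1.1,93],"grip": -1}]}}

```text
time: 52.3
eef_pos: [622.4, 127.5, 105.0]
ee_rot: [0.0, 0.999, -0.037, 0.002]
contact_force: [-1.1, -3.6, 9.6]
gripper_width: 15.2
grasp_force: 58.2
```

Call:
{"method": "move_arm", "body": {"rows": [{"angular": [0,0,8],"slide": [-0.5,7.7,0],"grip": -1},{"angular": [0,0,16],"slide": [-2.1,15.2,0],"grip": -1},{"angular": [0,0,24],"slide": [-4.8,22.4,0],"grip": -1},{"angular": [0,0,32],"slide": [-8.4,29.1,0],"grip": -1},{"angular": [0,0,40],"slide": [-12.9,35.4,0],"grip": -1},{"angular": [0,0,48],"slide": [-18.2,40.9,0],"grip": -1},{"angular": [0,0,56],"slide": [-24.2,45.6,0],"grip": -1},{"angular": [0,0,64],"slide": [-30.9,49.4,0],"grip": -1},{"angular": [0,0,72],"slide": [-38,52.3,0],"grip": -1},{"angular": [0,0,80],"slide": [-45.4,54.2,0],"grip": -1},{"angular": [0,0,88],"slide": [-53.1,55,0],"grip": -1},{"angular": [0,0,96],"slide": [-60.7,54.7,0],"grip": -1},{"angular": [0,0,104],"slide": [-68.3,53.4,0],"grip": -1},{"angular": [0,0,112],"slide": [-75.6,51,0],"grip": -1},{"angular": [0,0,120],"slide": [-82.5,47.6,0],"grip": -1},{"angular": [0,0,128],"slide": [-88.9,43.3,0],"grip": -1},{"angular": [0,0,136],"slide": [-94.6,38.2,0],"grip": -1},{"angular": [0,0,144],"slide": [-99.5,32.3,0],"grip": -1},{"angular": [0,0,152],"slide": [-103.6,25.8,0],"grip": -1},{"angular": [0,0,160],"slide": [-106.7,18.8,0],"grip": -1}]}}

```text
time: 54.3
eef_pos: [510.6, 115.8, 104.9]
ee_rot: [-0.002, -0.133, 0.991, -0.001]
contact_force: [-26.9, -10.9, 34.4]
gripper_width: 15.1
grasp_force: 61.1
```

Run:
```python
from h import *
cr()
```

```text
t 54.3 [510.6 115.8 104.9] yaw -164.7 r 57.7 crank -165.0 [-26.9 -10.9  34.4] q [ 0.07  0.34 -0.3   0.94 -0.   -0.2 ] 15.14600409481409
```

Call:
{"method": "move_arm", "body": {"rows": [{"angular": [0,0,4],"slide": [-2,3.8,-1.5],"grip": -1},{"angular": [0,0,8],"slide": [-3.5,7.7,-2.5],"grip": -1},{"angular": [0,0,16],"slide": [-5.1,15.2,-2.5],"grip": -1},{"angular": [0,0,24],"slide": [-7.8,22.4,-2.5],"grip": -1},{"angular": [0,0,32],"slide": [-11.4,29.1,-2.5],"grip": -1},{"angular": [0,0,40],"slide": [-15.9,35.4,-2.5],"grip": -1},{"angular": [0,0,48],"slide": [-21.2,40.9,-2.5],"grip": -1},{"angular": [0,0,56],"slide": [-27.2,45.6,-2.5],"grip": -1},{"angular": [0,0,64],"slide": [-33.9,49.4,-2.5],"grip": -1},{"angular": [0,0,72],"slide": [-41,52.3,-2.5],"grip": -1},{"angular": [0,0,80],"slide": [-48.4,54.2,-2.5],"grip": -1}]}}

```text
time: 55.4
eef_pos: [541.6, 182.6, 105.0]
ee_rot: [-0.003, 0.535, 0.845, -0.002]
contact_force: [-19.9, -1.1, 0.4]
gripper_width: 15.2
grasp_force: 58.9
```

Run:
```python
from h import *
cr()
```

```text
t 55.4 [541.6 182.6 105. ] yaw 115.4 r 57.4 crank 115.5 [-19.9  -1.1   0.4] q [ 0.18  0.41 -0.18  0.99  0.    1.31] 15.204786397666265
```

Call:
{"method": "move_arm", "body": {"rows": [{"angular": [0,0,8],"slide": [-1,7.7,0],"grip": -1},{"angular": [0,0,16],"slide": [-3,15.2,0],"grip": -1},{"angular": [0,0,24],"slide": [-5.8,22.4,0],"grip": -1},{"angular": [0,0,32],"slide": [-9.4,29.1,0],"grip": -1},{"angular": [0,0,40],"slide": [-13.9,35.4,0],"grip": -1},{"angular": [0,0,48],"slide": [-19.2,40.9,0],"grip": -1},{"angular": [0,0,56],"slide": [-25.2,45.6,0],"grip": -1},{"angular": [0,0,64],"slide": [-31.9,49.4,0],"grip": -1},{"angular": [0,0,72],"slide": [-39,52.3,0],"grip": -1},{"angular": [0,0,72],"slide": [-39,52.3,0],"grip": -1}]}}

```text
time: 56.4
eef_pos: [607.3, 169.5, 105.0]
ee_rot: [-0.001, 0.929, 0.37, -0.002]
contact_force: [-15.1, 1.8, -3.8]
gripper_width: 15.2
grasp_force: 59.4
```

Run:
```python
from h import *
cr(); im,d,W=cloud('top')
np.savez('/tmp/t2.npz',im=im,W=W)
```

```text
t 56.4 [607.3 169.5 105. ] yaw 43.4 r 56.4 crank 43.4 [-15.1   1.8  -3.8] q [ 0.14  0.5  -0.01  1.06  0.    2.53] 15.229519375873677
```

Call:
{"method": "move_arm", "body": {"rows": [{"angular": [0,0,0],"slide": [-1.5,0,0],"grip": 0.2},{"angular": [0,0,0],"slide": [-1.5,0,0],"grip": 0.2},{"angular": [0,0,0],"slide": [-1.5,0,0],"grip": 0.2},{"angular": [0,0,0],"slide": [-1.5,0,0],"grip": 0.2},{"angular": [0,0,0],"slide": [-1.5,0,-50],"grip": 0.2},{"angular": [0,0,0],"slide": [-1.5,0,-100],"grip": 0.2},{"angular": [0,0,-25],"slide": [-130,50,-190],"grip": 0.2},{"angular": [0,0,-25],"slide": [-130,50,-190],"grip": 0.2},{"angular": [0,0,-25],"slide": [-130,50,-190],"grip": 0.2},{"angular": [0,0,-25],"slide": [-130,50,-190],"grip": 0.2},{"angular": [0,0,-25],"slide": [-130,50,-190],"grip": 0.2},{"angular": [0,0,-25],"slide": [-130,50,-190],"grip": 0.2}]}}

```text
time: 57.65
eef_pos: [550.4, 44.3, 294.8]
ee_rot: [-0.0, 0.826, 0.564, -0.0]
contact_force: [-0.1, 0.1, -0.4]
gripper_width: 51.3
grasp_force: 0.0
```

Run:
```python
from h import *
cr(); im,d,W=cloud('wrist'); save('fin.png',im)
R=((400,680),(-200,230))
for a in((131,142),(76,86),(59,65),(53,58)): rects(W,*a,100,*R)
im,d,W=cloud('top'); rects(W,70,86,20,(370,620),(270,460)); rects(W,5,100,20,(600,800),(-300,350))
```

```text
t 57.65 [550.4  44.3 294.8] yaw 68.6 r 88.0 crank -100.4 [-0.1  0.1 -0.4] q [-0.07  0.3   0.18  1.45  0.    1.88] 51.28863068198266
(131, 142) 740 c [606.4 168.3] [30. 16.] 42.3 mean [606.2 168.  136.2] px [287.  28.]
(76, 86) 497 c [586.6 -50.3] [63.2 12.2] 79.5 mean [586.7 -48.7  80.1] px [335. 232.]
(76, 86) 849 c [527.7 -68.1] [119.6  12. ] 79.3 mean [528.4 -64.6  80.1] px [294. 259.]
(76, 86) 853 c [474.8 -58.1] [119.6  12.4] 79.2 mean [475.7 -55.1  79.9] px [252. 266.]
(59, 65) 2638 c [566.3 130.7] [84.1 90. ] 79.2 mean [563.  130.4  64.1] px [261.  92.]
(59, 65) 1034 c [ 485.8 -130.3] [ 19.5 138.7] 79.5 mean [ 486.7 -129.9   62. ] px [282. 303.]
(53, 58) 1322 c [544.2  14.8] [ 26.4 190.3] 79.4 mean [535.2  19.6  57.1] px [275. 191.]
(53, 58) 967 c [540.2  -7.4] [ 12.3 179.3] 79.2 mean [541.3  -5.5  56. ] px [287. 207.]
(70, 86) 77 c [537.4 395.3] [12.3 47.6] 11.1 mean [536.8 395.6  79.3] px [104. 205.]
(5, 100) 842 c [748.  -35.3] [111.6 114.3] 83.4 mean [739.3 -33.6  17.4] px [256. 147.]
(5, 100) 121 c [ 744.2 -185.1] [34.9 37. ] 86.6 mean [ 741.6 -184.1   24. ] px [304. 146.]
(5, 100) 159 c [ 687.7 -292.1] [54.4 15.2] 0.4 mean [ 681.3 -291.7   63. ] px [341. 161.]
(5, 100) 122 c [ 694.9 -215.8] [35.2 35. ] 16.6 mean [ 692.9 -215.3   23.9] px [314. 161.]
(5, 100) 765 c [627.2 -41.3] [249.   54.8] 89.8 mean [619.1 -20.2  27.4] px [251. 183.]
```

View pics/fin.png

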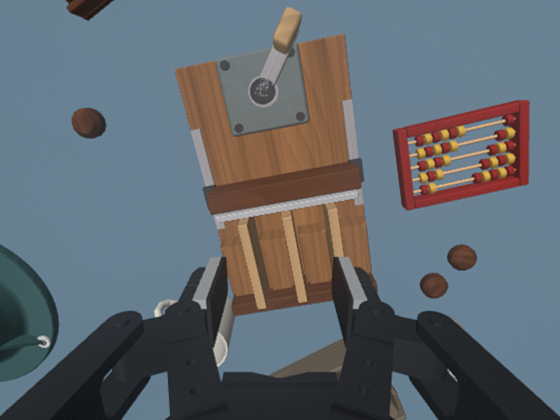

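The final view shows the three blanks between the face (287,207) and the fence, with the jaw ends aligned and the crank released. One last look at the rack before handing in.

Run:
```python
from h import *
to(500,250,330,68.6)
```

```text
slide [ 172.9 -121.3  -35.6] ang [-0.09  0.01  0.13] dist 214 q6 1.88
```

Call:
{"method": "move_arm", "body": {"rows": [{"angular": [0,0,0],"slide": [173,-121,-36],"grip": 0.2},{"angular": [0,0,0],"slide": [173,-121,-36],"grip": 0.2},{"angular": [0,0,0],"slide": [173,-121,-36],"grip": 0.2},{"angular": [0,0,0],"slide": [173,-121,-36],"grip": 0.2},{"angular": [0,0,0],"slide": [173,-121,-36],"grip": 0.2},{"angular": [0,0,0],"slide": [173,-121,-36],"grip": 0.2},{"angular": [0,0,0],"slide": [173,-121,-36],"grip": 0.2}]}}

```text
time: 58.45
eef_pos: [500.2, 249.1, 330.5]
ee_rot: [-0.0, 0.825, 0.565, -0.001]
contact_force: [-0.8, -0.4, -0.4]
gripper_width: 51.5
grasp_force: 0.0
```

Run:
```python
from h import *
cr(); im,d,W=cloud('wrist'); rects(W,70,86,60,(370,640),(270,460))
im,d,W=cloud('top'); rects(W,74,86,20,(400,680),(-170,40)); rects(W,53,58,60,(400,680),(-60,60))
```

```text
t 58.45 [500.2 249.1 330.5] yaw 68.8 r 135.5 crank 119.2 [-0.8 -0.4 -0.4] q [ 0.32  0.32  0.3   1.55 -0.    2.26] 51.46182433789878
(70, 86) 1000 c [543.4 374.2] [12.1 89.9] 10.8 mean [542.9 375.5  79.9] px [273.  46.]
(70, 86) 950 c [437.  353.2] [12.6 89.5] 10.7 mean [437.6 354.6  79.2] px [195. 101.]
(74, 86) 176 c [579.2 -78.8] [119.3  13.1] 79.5 mean [579.2 -78.2  79.7] px [269. 193.]
(74, 86) 184 c [525.9 -68.5] [119.3  13.2] 79.3 mean [525.5 -68.6  79.5] px [266. 211.]
(74, 86) 186 c [472.8 -58.2] [118.4  12.6] 79.6 mean [472.5 -58.4  80. ] px [262. 229.]
(53, 58) 70 c [ 6.133e+02 -5.000e-01] [25.3 44.9] 73.7 mean [6.117e+02 6.000e-01 5.610e+01] px [243. 183.]
(53, 58) 189 c [519.8  18.9] [ 26.2 143.2] 79.8 mean [515.3  19.8  56.1] px [236. 215.]
(53, 58) 68 c [495.    3.6] [20.9 86. ] 89.4 mean [496.5   3.3  55.6] px [241. 222.]
```

All in place.

```bash
python3 -c "
from rig import sign_off; print(sign_off())"
```

```text
the job is handed in; nothing more can be done
None
```

The job is done and handed in at about 58 s: both drilled boards stand in the rack, all three blanks stand in the press against the fence with the jaw wound in (face pressed about 6 mm by the crank angle), the crank is released, and I did not touch the other goods.

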